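# Load the swab case and let its stayed lid down

### The arm

A 6-joint arm with a two-finger parallel gripper is mounted at the origin on the work surface. World frame = base frame: x ahead of the robot, y to its left, z up, the work surface at z = 0. Lengths are in m, angles in rad, forces in N, time in s.
With the tool pointing down it reaches from about 0.35 to 0.775 m from the base axis. Payload 7.3 kg.
Tool frame: the origin (TCP) lies at the very end of the fingers, on their centre line; the grasp point (between the pads) lies 19 mm behind it; z points along the fingers, x is the direction in which the jaws open and shut, and the axes are right-handed (so a half turn about z gives the same grasp; the last joint's range is limited). The gripper opens to 92 mm and grips with 3 to 60 N. Pads are 19 mm wide; open, the fingers measure 130 mm over their backs; the gripper's body (75 mm by 190 mm) begins 47 mm behind the grasp point.
Start: joints at [-1.44, 0.342, 1.524, -0, 1.275, -0.146], TCP at [0.143, -0.505, 0.227] pointing down, gripper open.
Joint ranges: [-2.53, 2.53], [-0.77, 2.02], [0.04, 2.7], [-1, 4.14], [0.28, 2.66], [-3.11, 3.11]. Speed limits (rad/s): [2.57, 2.57, 3.14, 3.14, 3.14, 3.14].

### API

Orientations are given as [roll, pitch, yaw] about the fixed x, y, z axes, in that order (R = Rz(yaw) Ry(pitch) Rx(roll)).
In Python, from cell import robot, read_camera, nets gives the robot as it stands. The module is installed in compiled form; this text tells all that it offers.
- The arm moves only by the tool carry_out, never from a script. Its arguments are lists of equal length, an entry for each row: "translation": the shift along the tool's x, y, z in m, a list of three; "turn": the turn, a rotation vector about the tool's x, y, z in rad, a list of three; "gripper": the gripper's target within -1 to 1 (shut at 1, half-way at 0, fully open at -1). A call has 1 to 10 rows; each row shifts and turns the commanded pose from where the row before left it, along the tool's axes as they then stand; what a row does not reach is not made up. A row lasts 1/10 s, in which the tool goes at most 50 mm and 8.59 degrees, less where a joint would pass 70% of its speed; a pose out of reach is approached as far as the arm can. A call with a gripper value outside its range is refused whole. The fingers move at their own pace and stop on an object; "squeeze" is the grip in N (left out, the last holds). Time passes only in rows, so rows that do not move let the fingers close. It gives the time, the measured TCP pose, the force and the opening at its end, in the units of the state.
- robot.observe(): the state, without advancing time (a new reading comes with each control period).
- read_camera(name): name is "scene" or "top" or "wrist"; returns a dict with "img" (384x512x3 uint8, red, green, blue), "fx", "fy", "cx", "cy" (pixels), "world_from_camera" (4x4, takes a point from camera to world coordinates). Camera axes: x right, y down, z forward; pixel columns grow to the right and rows downward; lengths in m; the calibration is good to about 2 mm. A picture is of the moment at which its call begins. There is no depth.
- robot.hand_in(): hands the job in, once; it reports no verdict.
Trained networks look in a picture, given as the dict that the camera call returned (one of the last four; its "shot" number tells which), for a name from the list of things; names that differ only in an ending like _2 or _b are one class to them, and where a whole thing is asked for, a point or a joint stands for the part that bears it (a point fixed in the world has none). Each returns a list of dicts, best first, with "score" (0 to 1); they miss things now and then, are a little off and sometimes report something else, mostly with a low value. They report only what shows in the picture. A call takes as long as a camera call. They do not tell look-alikes from the thing itself.
- nets.regions_of(picture, name): "region" (384x512 bool, what is visible of it) and "pixel" ([column, row] in pixels, amid what is visible of it).
- nets.tip_of(picture, name): "pixel" ([column, row] in pixels: a listed point, or the origin of a listed thing).
The state is a dict: "time": time; "qpos": joint angles; "qvel": joint speeds; "joint_efforts": joint torques, N m; "tool_pos": TCP position; "tool_rot": TCP orientation; "contact_force": force on the tool from outside, world axes, zero at the start; "torque": the same for the moment, N m; "opening": finger opening in m.
Only numpy, scipy, OpenCV 4.12 (cv2) and the standard library are available. Lean on these libraries where they do the work, as an engineer would, in place of code of your own. Each camera call takes 0.05 s, during which the arm holds its last target. There are 200 camera calls.

### The job

Lift the lid of the sample case by its bar until the folding stay at its end locks and holds it up. With it held so, push every swab in the bench rack right down to the bottom of the vial of its own colour and stand the amber jar upright on the rubber floor of the empty bay beside the vials. Then break the stay by pressing its red knee knob down and let the lid down until it is fully shut, without slamming; leave the other things on the bench where they are.

Things in the scene. Friction and masses are not known exactly. Their poses are not given: they have to be found in the camera images.
- case: grey open-topped sample case with a blue lid, fixed to the bench; 196 x 252 x 105 mm without the lid, walls 6 mm, inner floor 6 mm above its underside. Origin: centre of the underside. x points from front wall to hinge wall, y along the hinge. The four vials stand in a row along y at x = -37 mm; 33 mm apart. The jar bay is at the +y end
- lid (a joint): angle of the lid about the hinge along the upper edge of the case's +x wall: 0 shut, grows as it opens, 1.324 when the stay is locked, 1.328 with the stay dead straight (the most it can open). A damper slows it; not locked, it sinks shut by itself in about 3 s, without slamming. Lid: 196 x 252 mm, 25 mm deep, 0.75 kg, its shut top 130 mm above the bench; about 3 to 6 N at its bar raise it
- lid_hinge (a point): middle of the hinge line, 105 mm above the bench (fixed); axes as the case's
- stay_knee (a joint): fold angle of the two-link steel stay on the outside of the case's -y end: 0 folded flat (lid shut), 2.857 the links in line, 2.997 at its stop just past straight: locked, so the lid cannot be pushed down. A weak spring snaps it past straight when the lid is raised all the way (lid above about 1.3). Pressing the knee knob down with about 3 to 8 N breaks it; press on down (some 50 to 70 mm along its arc) until the lid, below about 1.0, sinks by itself
- knee_grip (a point): on the axis of the red knee knob, a bar 14 mm thick and 65 mm long that stands out along the case's -y from the knee between the two stay links (links 78.8 mm long each); the point is 42 mm out from the plane of the stay, 54 mm beyond the lid's end, and 21 mm from the knob's free end. When locked it is about 152 mm above the bench; as the stay breaks it swings down and towards the hinge (case +x), 78.8 mm about stay_pivot
- stay_pivot (a point): fixed point on the axis of the stay's lower pivot, level with knee_grip along the case's y, 85 mm above the bench
- jar_bay (a point): on the middle line of the jar bay's raised black rubber floor, 51 mm above the bench; bay 76 mm wide along y, 184 mm long along x, bounded by the case walls (105 mm high) and a divider towards the vials (70 mm high). The point is in line with the row of vials; axes as the case's
- jar: amber reference jar with a white cap, 54 mm across, 50 mm tall, 0.14 kg, upright on the bench. Origin: centre of its underside
- rack: white bench rack, fixed, 60 x 180 x 50 mm, with four holes 40 mm deep, 10 mm wide, 42 mm apart along its y. Origin: centre of its underside
- lid_bar (a point): middle of the lid's steel pull bar, 10 mm thick, 100 mm free length along the case's y, 38 mm out from the lid's front edge (33 mm free gap: do not come down with fingers opened wide). Shut, it lies 234 mm in front (-x) of lid_hinge and 8 mm above it; it turns about the hinge with the lid (up and towards +x)
- swab_red: swab stick with a red handle, upright in a hole of the rack, 105 mm long: white stem 8 mm thick, and the top 30 mm a handle 11 mm thick; 20 g. Origin: centre of its lower tip, z along the stick. May be absent
- vial_red_floor (a point): centre of the inner floor of the red vial, fixed upright in the case: 20 mm outside, 14 mm bore; its mouth, 60 mm above this point, flares over the top 11 mm to about 22 mm inside, 29 mm outside
- swab_yellow: swab stick with a yellow handle, upright in a hole of the rack, 105 mm long: white stem 8 mm thick, and the top 30 mm a handle 11 mm thick; 20 g. Origin: centre of its lower tip, z along the stick. May be absent
- vial_yellow_floor (a point): centre of the inner floor of the yellow vial, fixed upright in the case: 20 mm outside, 14 mm bore; its mouth, 60 mm above this point, flares over the top 11 mm to about 22 mm inside, 29 mm outside
- swab_green: swab stick with a green handle, upright in a hole of the rack, 105 mm long: white stem 8 mm thick, and the top 30 mm a handle 11 mm thick; 20 g. Origin: centre of its lower tip, z along the stick. May be absent
- vial_green_floor (a point): centre of the inner floor of the green vial, fixed upright in the case: 20 mm outside, 14 mm bore; its mouth, 60 mm above this point, flares over the top 11 mm to about 22 mm inside, 29 mm outside
- swab_blue: swab stick with a blue handle, upright in a hole of the rack, 105 mm long: white stem 8 mm thick, and the top 30 mm a handle 11 mm thick; 20 g. Origin: centre of its lower tip, z along the stick. May be absent
- vial_blue_floor (a point): centre of the inner floor of the blue vial, fixed upright in the case: 20 mm outside, 14 mm bore; its mouth, 60 mm above this point, flares over the top 11 mm to about 22 mm inside, 29 mm outside
- wash_bottle: white squeeze bottle with red cap, 60 mm across, 150 mm tall, to be left alone. Origin: centre of its underside
- beaker: glass beaker, 68 mm across, 85 mm tall, to be left alone. Origin: centre of its underside
- glove_box: cardboard glove box, 110 x 200 x 70 mm, to be left alone. Origin: centre of its underside
Mind the look-alikes: they are no part of the job. What is shaped like the jar but green is not meant.

How it is judged:
On the way, in this order (a step that is already met when the one before it is completed fails the run):
1. the lid is raised and its stay locked (value of joint stay_knee above 2.92 rad and value of joint lid above 1.27 rad), for 0.3 s.
2. with the stay locked, every swab is down in the vial of its colour and the jar stands in its bay (all of step 1 and distance between swab_red and vial_red_floor below 0.01 m and angle between each of swab_red, swab_yellow, swab_green, swab_blue's own z axis and vertical below 0.2 rad and distance between swab_yellow and vial_yellow_floor below 0.01 m and distance between swab_green and vial_green_floor below 0.01 m and distance between swab_blue and vial_blue_floor below 0.01 m and x of jar in the frame of case between -0.094 and 0.094 m and y of jar in the frame of case between 0.044 and 0.12 m and z of jar in the frame of case between 0.042 and 0.06 m and angle between jar's own z axis and vertical below 0.12 rad and contact force between the fingers and jar below 0.1 N), for 0.3 s.
3. the stay is broken while the lid is still up (value of joint stay_knee below 2.6 rad and value of joint lid above 0.4 rad), for 0.05 s.
At the end, for the whole second after the job is handed in: lid shut (below 0.03 rad); every swab present upright with its tip within 10 mm of the floor centre of the vial of its colour; the jar upright, at rest, on the floor of its bay; squeeze bottle, beaker and glove box within 30 mm of where they began (value of joint lid below 0.03 rad and distance between swab_red and vial_red_floor below 0.01 m and angle between each of swab_red, swab_yellow, swab_green, swab_blue's own z axis and vertical below 0.2 rad and distance between swab_yellow and vial_yellow_floor below 0.01 m and distance between swab_green and vial_green_floor below 0.01 m and distance between swab_blue and vial_blue_floor below 0.01 m and x of jar in the frame of case between -0.094 and 0.094 m and y of jar in the frame of case between 0.044 and 0.12 m and z of jar in the frame of case between 0.042 and 0.06 m and angle between jar's own z axis and vertical below 0.12 rad and linear speed of jar below 0.02 m/s and distance of each of wash_bottle, beaker, glove_box from where it was at the start of the episode below 0.03 m); the robot touches nothing.
It fails at once if the lid slams or is wrenched down (faster than 2.5 rad/s) (velocity of joint lid below -2.5 rad/s).
It fails at once if a bystander is knocked away or over (distance of any of wash_bottle, beaker, glove_box from where it was at the start of the episode above 0.05 m or angle between any of wash_bottle, beaker, glove_box's own z axis and vertical above 0.5 rad).
Of swab_red, swab_yellow, swab_green, swab_blue only 2 to 4 are there at a start; the rules pass over those that are not, and their reading is None.
At some moment in a run one of jar may be knocked a few centimetres aside while the robot is not near it.
It also fails if it takes over 210 s, if anything falls off the work surface, if the arm or the gripper's body presses on something with over 40 N, if the wrist force passes 120 N, or if a joint passes its speed limit or range.

## Working session

There is one attempt and no reset: what is moved stays moved. The work goes in short steps, Python scripts to look and compute and a tool call to move; the robot and the scene stay as the last step left them, time stands still between calls to the robot, and variables do not carry over. Pictures are saved under pics/ and viewed, about 12 in all and at most 16, crops included, and the job is handed in when it is done.

Besides the shell and the picture viewer there is one more tool, called after "Request:" in YAML: its name, and indented under it one key for each argument. carry_out: Moves the arm, as the interface text tells. Its arguments: {"type":"object","properties":{"translation":{"type":"array","items":{"type":"array","items":{"type":"number"}}},"turn":{"type":"array","items":{"type":"array","items":{"type":"number"}}},"gripper":{"type":"array","items":{"type":"number"}},"squeeze":{"type":"number"}},"required":["translation","turn","gripper"]}

```bash
mkdir -p pics; cat > h.py <<'E'
import numpy as np, cv2
from cell import robot, read_camera, nets
from scipy.spatial.transform import Rotation as R
def save(p,fn,box=None,scale=1):
    im=p["img"][...,::-1]
    if box: im=im[box[1]:box[3],box[0]:box[2]]
    cv2.imwrite("pics/"+fn,cv2.resize(im,None,fx=scale,fy=scale,interpolation=cv2.INTER_CUBIC))
def ray(p,px):
    T=np.array(p["world_from_camera"]);d=T[:3,:3]@np.array([(px[0]-p["cx"])/p["fx"],(px[1]-p["cy"])/p["fy"],1]);return T[:3,3],d
def atz(p,px,z):
    o,d=ray(p,px);return o+d*(z-o[2])/d[2]
def proj(p,X):
    T=np.linalg.inv(p["world_from_camera"]);c=T[:3,:3]@np.array(X)+T[:3,3];return np.array([p["fx"]*c[0]/c[2]+p["cx"],p["fy"]*c[1]/c[2]+p["cy"]])
def tri(l):
    A=np.zeros((3,3));b=np.zeros(3)
    for p,px in l:
        o,d=ray(p,px);d=d/np.linalg.norm(d);M=np.eye(3)-np.outer(d,d);A+=M;b+=M@o
    return np.linalg.solve(A,b)
E
cat > a.py <<'E'
from h import *
s=read_camera("scene");t=read_camera("top")
save(s,"s0.png",scale=1.5);save(t,"t0.png",scale=1.5)
print(robot.observe())
for n in "case lid_hinge lid_bar knee_grip stay_pivot jar_bay jar rack swab_red swab_yellow swab_green swab_blue vial_red_floor wash_bottle beaker glove_box".split():
    for nm,p in(("s",s),("t",t)):
        print(n,nm,[(round(r["score"],2),np.round(r["pixel"]).tolist()) for r in nets.tip_of(p,n)][:3])
print(t["world_from_camera"],s["world_from_camera"])
E
python3 a.py
```

```text
{'time': 0.1, 'qpos': array([-1.44001734e+00,  3.42647551e-01,  1.52492091e+00, -1.70665252e-05,
        1.27540152e+00, -1.45991199e-01]), 'qvel': array([ 0.00081552, -0.00249663, -0.00259767,  0.00110383, -0.00055246,
       -0.0005092 ]), 'joint_efforts': array([ 2.66244781e-03, -4.32004809e+01, -2.44694495e+01,  7.19819474e-02,
        5.25439298e-02, -4.97107430e-05]), 'tool_pos': array([ 0.14342912, -0.50464896,  0.22611752]), 'tool_rot': array([-3.14140844e+00,  1.36504732e-03, -1.29402104e+00]), 'contact_force': array([-0.29459856,  0.38391872, -1.03889069]), 'torque': array([-0.04464153,  0.00457077,  0.02228971]), 'opening': 0.09182273832206117}
case s []
case t [(0.62, [184.0, 208.0]), (0.28, [325.0, 186.0])]
lid_hinge s [(0.74, [337.0, 215.0])]
lid_hinge t [(0.68, [156.0, 237.0]), (0.25, [361.0, 126.0])]
lid_bar s [(0.79, [247.0, 218.0]), (0.49, [213.0, 193.0])]
lid_bar t [(0.67, [203.0, 160.0]), (0.19, [157.0, 234.0])]
knee_grip s [(0.69, [327.0, 285.0])]
knee_grip t [(0.57, [119.0, 190.0])]
stay_pivot s [(0.72, [299.0, 279.0])]
stay_pivot t [(0.92, [133.0, 165.0])]
jar_
[... 581 characters left out ...]
.61, [168.0, 231.0]), (0.43, [131.0, 176.0])]
wash_bottle t [(0.79, [269.0, 127.0])]
beaker s [(0.68, [128.0, 173.0])]
beaker t [(0.75, [362.0, 125.0])]
glove_box s [(0.72, [227.0, 122.0])]
glove_box t [(0.88, [393.0, 280.0])]
[[ 2.24370094e-02 -9.91936787e-01  1.24731675e-01  3.72319747e-01]
 [-9.99748240e-01 -2.22377087e-02  2.99009330e-03  1.12804069e-02]
 [-1.92236900e-04 -1.24767361e-01 -9.92186005e-01  1.33682401e+00]
 [ 0.00000000e+00  0.00000000e+00  0.00000000e+00  1.00000000e+00]] [[-0.80562895  0.40290954 -0.43431083  1.07107556]
 [ 0.59234309  0.53599523 -0.60153036  0.82733231]
 [-0.00957379 -0.74187129 -0.67047396  0.96626939]
 [ 0.          0.          0.          1.        ]]
```

View pics/s0.png

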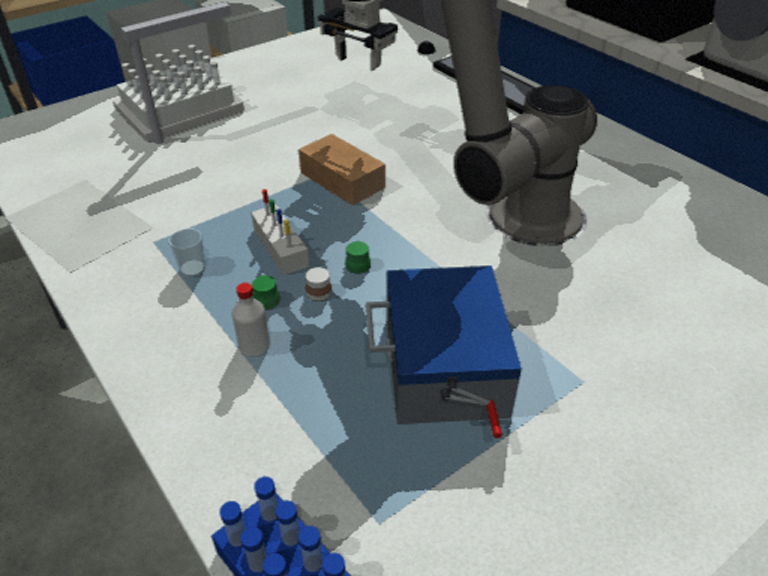

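View pics/t0.png

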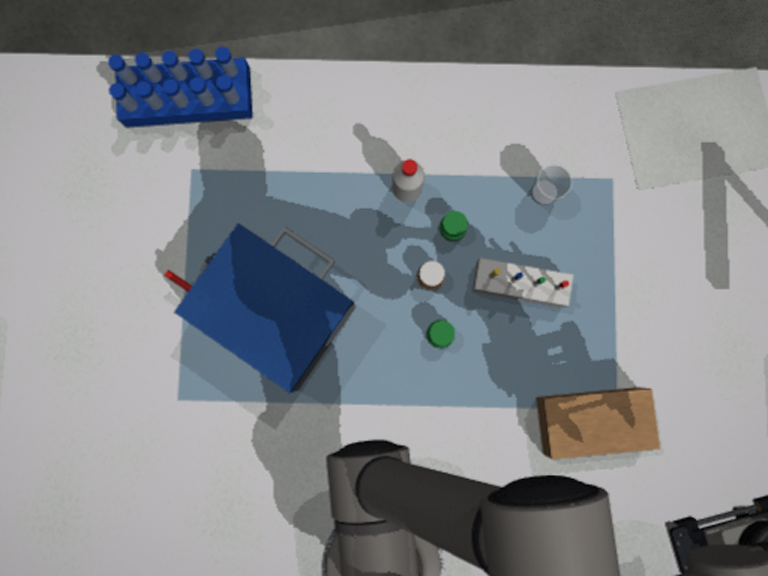

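The scene shows the closed case with its bar at about (375,327) px in the enlarged scene view. The red knob is at (495,420). The rack holds four swabs; in the top view, left to right, they are yellow, blue, green and red.

Candidates for the jar in the top view (original pixels):
- White cap with amber body at (287,183). This fits the description, so I choose it.
- Green jars at (303,151) and (294,223). These are the look-alikes.

```bash
cat > b.py <<'E'
from h import *
s=read_camera("scene");t=read_camera("top")
r=nets.regions_of(t,"lid")[0]["region"].astype(np.uint8)
c,_=cv2.findContours(r,cv2.RETR_EXTERNAL,cv2.CHAIN_APPROX_NONE);c=max(c,key=cv2.contourArea)
print("area",cv2.contourArea(c))
hsv=cv2.cvtColor(t["img"],cv2.COLOR_RGB2HSV);m=((hsv[...,0]>105)&(hsv[...,0]<125)&(hsv[...,1]>150)).astype(np.uint8);m[:120]=0
c2,_=cv2.findContours(m,cv2.RETR_EXTERNAL,cv2.CHAIN_APPROX_NONE);c2=max(c2,key=cv2.contourArea)
for cc in (c,c2):
    b=cv2.boxPoints(cv2.minAreaRect(cc));W=np.array([atz(t,x,.13) for x in b]);print(b.round(1).tolist(),W.round(4).tolist(),[np.linalg.norm(W[i]-W[i-1]).round(4) for i in range(4)])
def T(n,i=0,j=0):
    return tri([(s,nets.tip_of(s,n)[i]["pixel"]),(t,nets.tip_of(t,n)[j]["pixel"])]).round(3)
for n in "lid_hinge lid_bar knee_grip stay_pivot glove_box beaker wash_bottle".split(): print(n,T(n))
print("jar bay",atz(t,nets.tip_of(t,"jar_bay")[0]["pixel"],.051))
# jar cap/rack top
for x in nets.regions_of(t,"jar"): print("jar",x["score"],x["pixel"],atz(t,x["pixel"],.04))
rr=nets.regions_of(t,"rack")[0]["region"].astype(np.uint8);cc=max(cv2.findContours(rr,0,1)[0],key=cv2.contourArea)
b=cv2.boxPoints(cv2.minAreaRect(cc));print("rack",[atz(t,x,.05)[:2].round(3).tolist() for x in b])
for n,lo in(("red",(-8,8)),("yellow",(20,33)),("green",(50,75)),("blue",(105,125))):
    for nm,p in(("t",t),("s",s)):
        h=cv2.cvtColor(p["img"],cv2.COLOR_RGB2HSV).astype(int);H=(h[...,0]+8)%180-8
        mm=((H>=lo[0])&(H<=lo[1])&(h[...,1]>120)).astype(np.uint8)
        if nm=="t": mm[:,:315]=0;mm[:168]=0;mm[210:]=0;mm[:,390:]=0
        else: mm[:,:165]=0;mm[:120]=0;mm[170:]=0;mm[:,200:]=0
        k,l,st,ce=cv2.connectedComponentsWithStats(mm)
        print(n,nm,[(st[i].tolist(),ce[i].round(1).tolist()) for i in range(1,k) if st[i,4]>3])
E
python3 b.py
```

```text
area 7400.5
[[113.30000305175781, 206.8000030517578], [164.89999389648438, 133.10000610351562], [244.3000030517578, 188.6999969482422], [192.6999969482422, 262.3999938964844]] [[0.463, 0.3905, 0.13], [0.6667, 0.2627, 0.13], [0.5194, 0.0431, 0.13], [0.3217, 0.1734, 0.13]] [np.float64(0.2591), np.float64(0.2405), np.float64(0.2644), np.float64(0.2368)]
[[116.0, 208.10000610351562], [157.89999389648438, 147.5], [235.10000610351562, 200.89999389648438], [193.10000610351562, 261.5]] [[0.4599, 0.3833, 0.13], [0.6266, 0.2797, 0.13], [0.4861, 0.0669, 0.13], [0.3242, 0.1724, 0.13]] [np.float64(0.2508), np.float64(0.1963), np.float64(0.2551), np.float64(0.1933)]
lid_hinge [0.389 0.274 0.102]
lid_bar [0.59  0.155 0.131]
knee_grip [0.533 0.403 0.06 ]
stay_pivot [0.59  0.361 0.076]
glove_box [ 0.284 -0.385  0.004]Traceback (most recent call last):
  File "b.py", line 12, in <module>
    for n in "lid_hinge lid_bar knee_grip stay_pivot glove_box beaker wash_bottle".split(): print(n,T(n))
                                                                                                    ~^^^
  File "b.py", line 11, in T
    return tri([(s,nets.tip_of(s,n)[i]["pixel"]),(t,nets.tip_of(t,n)[j]["pixel"])]).round(3)
                                                    ~~~~~~~~~~~~~~~~^^^
IndexError: list index out of range
```

```bash
sed -i 's/ glove_box beaker wash_bottle".split/".split/; s/, T(n))/,T(n))/' b.py; python3 b.py | tail -22; python3 -c "
from h import *
a=robot.observe();print(a['time'],a['tool_pos'])
w=read_camera('wrist');save(w,'w0.png');print(w['fx'],w['world_from_camera'])"
```

```text
area 7362.0
[[113.69999694824219, 207.0], [164.1999969482422, 133.1999969482422], [243.89999389648438, 187.8000030517578], [193.39999389648438, 261.5]] [[0.4625, 0.3894, 0.13], [0.6664, 0.2646, 0.13], [0.5219, 0.0442, 0.13], [0.324, 0.1717, 0.13]] [np.float64(0.2581), np.float64(0.2391), np.float64(0.2635), np.float64(0.2354)]
[[115.80000305175781, 208.39999389648438], [157.39999389648438, 147.6999969482422], [234.89999389648438, 200.6999969482422], [193.3000030517578, 261.5]] [[0.4589, 0.3837, 0.13], [0.626, 0.2811, 0.13], [0.4866, 0.0674, 0.13], [0.3242, 0.1719, 0.13]] [np.float64(0.2509), np.float64(0.1961), np.float64(0.2552), np.float64(0.1932)]
lid_hinge [0.391 0.275 0.107]
lid_bar [0.588 0.154 0.121]
knee_grip [0.528 0.403 0.063]
stay_pivot [0.589 0.367 0.087]
jar bay [ 0.71024044 -0.02975051  0.051     ]
jar 0.75 [284.5, 185.2] [ 0.54317505 -0.06997833  0.04      ]
jar 0.6 [288.4, 224.5] [ 0.43058318 -0.08269396  0.04      ]
jar 0.56 [301.6, 147.3] [ 0.65546138 -0.11811805  0.04      ]
rack [[0.518, -0.152], [0.584, -0.164], [0.553, -0.35], [0.488, -0.337]]
red t [([373, 187, 6, 5, 16], [375.8, 189.1])]
red s [([175, 126, 4, 9, 21], [176.5, 130.3])]
yellow t [([328, 179, 5, 5, 17], [330.1, 180.9])]
yellow s [([190, 147, 3, 9, 22], [191.0, 151.1])]
green t [([359, 185, 4, 4, 11], [360.5, 186.4])]
green s [([180, 133, 3, 9, 20], [181.2, 136.8])]
blue t [([343, 182, 5, 4, 12], [345.4, 183.4])]
blue s [([184, 140, 4, 9, 21], [186.0, 143.6])]
3.15 [ 0.14349964 -0.50501803  0.22675542]
305.8487699480171 [[ 0.27288476 -0.92120111 -0.27734892  0.21868421]
 [-0.96204594 -0.26166852 -0.07744159 -0.48423661]
 [-0.0012342   0.28795503 -0.95764314  0.38438962]
 [ 0.          0.          0.          1.        ]]
```

```bash
cat >> h.py <<'E'
CY=2.572;C0=np.array([.4742,.2256,0]);CR=R.from_euler("z",CY)
def case(x,y,z): return C0+CR.apply([x,y,z])
def incase(P): return CR.inv().apply(np.array(P)-C0)
def rows(wps,vmax=.045,nd=3,start=None):
    """wps: (xyz, [r,p,y] or yaw, optional n). prints rows in tool axes, turn+shift together"""
    o=robot.observe() if start is None else start
    p=np.array(o["tool_pos"]);q=R.from_euler("xyz",o["tool_rot"]);T=[];U=[]
    for w in wps:
        P=np.array(w[0]);Q=R.from_euler("xyz",[np.pi,0,w[1]] if np.isscalar(w[1]) else w[1])
        rv=(q.inv()*Q).as_rotvec();d=np.linalg.norm(P-p)
        n=w[2] if len(w)>2 else int(max(1,np.ceil(d/vmax),np.ceil(np.linalg.norm(rv)/.145)))
        p0=p.copy();
        for i in range(n):
            rem=(q.inv()*Q).as_rotvec()/(n-i);
            if len(T)%1==0: rem=rem.round(3)
            tgt=p0+(P-p0)*(i+1)/n;t=q.inv().apply(tgt-p).round(nd)
            p=p+q.apply(t);q=q*R.from_rotvec(rem);T.append((t+0).tolist());U.append((rem+0).tolist())
    print(len(T),"T",str(T).replace(" ",""));print("U",str(U).replace(" ",""));print("end",p.round(4),q.as_euler("xyz").round(3))
E
python3 - <<'E'
from h import *
s=read_camera("scene");t=read_camera("top")
for n,a,b in(("red",(375.8,189.1),(176.5,130.3)),("yel",(330.1,180.9),(191,151.1)),("grn",(360.5,186.4),(181.2,136.8)),("blu",(345.4,183.4),(186,143.6))):
    print(n,tri([(t,a),(s,b)]).round(4),atz(t,a,.1).round(4))
bar=case(.098-.234,0,.113);print("bar",bar,proj(t,bar),proj(s,bar))
for y in(-.05,.05):print(proj(t,case(-.136,y,.113)))
rows([([.3,-.35,.3],-1.0),([.48,-.1,.3],-.57),(bar+[0,0,.08],-.57)])
E
```

```text
red [ 0.5299 -0.316   0.1032] [ 0.5301 -0.3167  0.1   ]
yel [ 0.5498 -0.191   0.1033] [ 0.55   -0.1913  0.1   ]
grn [ 0.5364 -0.2741  0.104 ] [ 0.5366 -0.2748  0.1   ]
blu [ 0.5434 -0.2325  0.1047] [ 0.544  -0.2334  0.1   ]
bar [0.58872842 0.15225669 0.113     ] [205.15036808 163.41680517] [246.61576374 218.30588157]
[190.15071853 153.38250905]
[220.23455597 173.50765479]
20 T [[-0.018,-0.032,-0.012],[-0.016,-0.033,-0.012],[-0.014,-0.034,-0.013],[-0.013,-0.034,-0.012],[-0.011,-0.035,-0.012],[-0.01,-0.036,-0.012],[-0.016,-0.041,0.0],[-0.014,-0.042,0.0],[-0.011,-0.042,0.0],[-0.008,-0.043,0.0],[-0.006,-0.044,0.0],[-0.003,-0.044,0.0],[0.0,-0.044,0.0],[-0.006,-0.039,0.015],[-0.007,-0.038,0.015],[-0.006,-0.039,0.016],[-0.007,-0.039,0.015],[-0.006,-0.038,0.015],[-0.006,-0.039,0.015],[-0.007,-0.039,0.016]]
U [[0.0,0.0,-0.049],[0.0,0.0,-0.049],[0.0,0.0,-0.049],[0.0,0.0,-0.049],[0.0,0.0,-0.049],[0.0,0.0,-0.049],[0.0,0.0,-0.061],[0.0,0.0,-0.061],[0.0,0.0,-0.062],[0.0,0.0,-0.061],[0.0,0.0,-0.062],[0.0,0.0,-0.061],[0.0,0.0,-0.062],[0.0,0.0,0.0],[0.0,0.0,0.0],[0.0,0.0,0.0],[0.0,0.0,0.0],[0.0,0.0,0.0],[0.0,0.0,0.0],[0.0,0.0,0.0]]
end [0.5886 0.1526 0.1927] [ 3.142 -0.    -0.57 ]
```

Request:
carry_out:
  translation:
    - [-0.018, -0.032, -0.012]
    - [-0.016, -0.033, -0.012]
    - [-0.014, -0.034, -0.013]
    - [-0.013, -0.034, -0.012]
    - [-0.011, -0.035, -0.012]
    - [-0.01, -0.036, -0.012]
    - [-0.016, -0.041, 0.0]
    - [-0.014, -0.042, 0.0]
    - [-0.011, -0.042, 0.0]
    - [-0.008, -0.043, 0.0]
  turn:
    - [0, 0, -0.049]
    - [0, 0, -0.049]
    - [0, 0, -0.049]
    - [0, 0, -0.049]
    - [0, 0, -0.049]
    - [0, 0, -0.049]
    - [0, 0, -0.061]
    - [0, 0, -0.061]
    - [0, 0, -0.062]
    - [0, 0, -0.061]
  gripper: [0.48, 0.48, 0.48, 0.48, 0.48, 0.48, 0.48, 0.48, 0.48, 0.48]
  squeeze: 20

```text
time: 4.3
tool_pos: [0.4033, -0.2057, 0.2999]
tool_rot: [3.142, -0.001, -0.753]
contact_force: [-0.2, -0.8, -0.3]
opening: 0.0239
```

Request:
carry_out:
  translation:
    - [-0.006, -0.044, 0.0]
    - [-0.003, -0.044, 0.0]
    - [0.0, -0.044, 0.0]
    - [-0.006, -0.039, 0.015]
    - [-0.007, -0.038, 0.015]
    - [-0.006, -0.039, 0.016]
    - [-0.007, -0.039, 0.015]
    - [-0.006, -0.038, 0.015]
    - [-0.006, -0.039, 0.015]
    - [-0.007, -0.039, 0.016]
  turn:
    - [0, 0, -0.062]
    - [0, 0, -0.061]
    - [0, 0, -0.062]
    - [0, 0, 0]
    - [0, 0, 0]
    - [0, 0, 0]
    - [0, 0, 0]
    - [0, 0, 0]
    - [0, 0, 0]
    - [0, 0, 0]
  gripper: [0.48, 0.48, 0.48, 0.48, 0.48, 0.48, 0.48, 0.48, 0.48, 0.48]

```text
time: 5.3
tool_pos: [0.5892, 0.1541, 0.1922]
tool_rot: [-3.141, -0.0, -0.57]
contact_force: [-0.9, -0.4, -0.1]
opening: 0.024
```

```bash
python3 - <<'E'
from h import *
w=read_camera("wrist");o=robot.observe();print(o["time"],o["tool_pos"],o["tool_rot"],o["opening"],o["contact_force"])
save(w,"w1.png",scale=1.3)
print("bar tip",[(r["score"],r["pixel"],atz(w,r["pixel"],.113).round(4)) for r in nets.tip_of(w,"lid_bar")])
bar=case(.098-.234,0,.113);print(bar,proj(w,bar)*1.3,proj(w,case(-.136,.05,.113))*1.3,proj(w,case(-.136,-.05,.113))*1.3)
E
```

```text
5.35 [0.58918201 0.159312   0.18866948] [-3.14093197  0.00384873 -0.56716941] 0.023874357526802358 [-3.19959912  2.03044631 -2.38328129]
bar tip [(0.63, [258.4, 203.9], array([0.5892, 0.1518, 0.113 ]))]
[0.58872842 0.15225669 0.113     ] [334.93807267 264.85986634] [334.96482681 336.280306  ] [334.90805313 184.7223898 ]
```

View pics/w1.png

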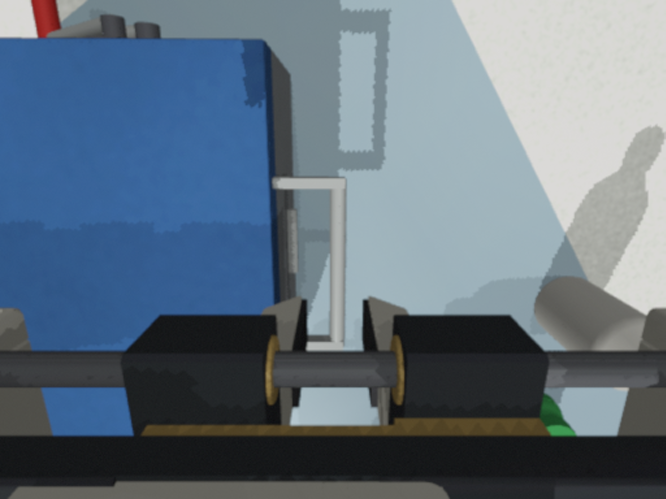

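The bar is seen at column about 337, rows 184–347, within 1–2 mm of the model. I'll descend and grip it.

Request:
carry_out:
  translation:
    - [0, 0, 0.03]
    - [0, 0, 0.03]
    - [0, 0, 0.02]
    - [0, 0, 0.017]
    - [0, 0, 0]
    - [0, 0, 0]
    - [0, 0, 0]
    - [0, 0, 0]
  turn:
    - [0, 0, 0]
    - [0, 0, 0]
    - [0, 0, 0]
    - [0, 0, 0]
    - [0, 0, 0]
    - [0, 0, 0]
    - [0, 0, 0]
    - [0, 0, 0]
  gripper: [0.48, 0.48, 0.48, 0.48, 0.48, 1, 1, 1]
  squeeze: 20

```text
time: 6.2
tool_pos: [0.59, 0.1521, 0.0972]
tool_rot: [-3.14, -0.003, -0.57]
contact_force: [2.8, -2.1, 0.2]
opening: 0.0096
```

```bash
python3 - <<'E'
from h import *
o=robot.observe();print(o["tool_pos"],o["opening"],o["contact_force"])
p=o["tool_pos"];a0=np.arctan2(8,234);r=np.hypot(.234,.008)
h=np.array([0.098,0,.105])
b0=h+[-r*np.cos(a0),0,r*np.sin(a0)]
W=[]
for th in list(np.linspace(0,1.34,29)[1:]):
    b=h+np.array([-r*np.cos(a0+th),0,r*np.sin(a0+th)]);W.append((p+CR.apply(b-b0),o["tool_rot"][2] if 0 else -.57,1))
rows(W,nd=3)
E
```

```text
[0.58997059 0.15208902 0.09716976] 0.009560393414145904 [ 2.78816584 -2.08860708  0.18062971]
28 T [[-0.001,0.0,-0.011],[-0.001,0.0,-0.011],[-0.002,0.0,-0.011],[-0.002,0.0,-0.011],[-0.003,0.0,-0.011],[-0.003,0.0,-0.011],[-0.004,0.0,-0.01],[-0.004,0.0,-0.011],[-0.005,0.0,-0.01],[-0.005,0.0,-0.01],[-0.006,0.0,-0.01],[-0.006,0.0,-0.009],[-0.006,0.0,-0.009],[-0.007,0.0,-0.009],[-0.008,0.0,-0.008],[-0.008,0.0,-0.008],[-0.008,0.0,-0.008],[-0.009,0.0,-0.007],[-0.008,0.0,-0.007],[-0.01,0.0,-0.006],[-0.009,0.0,-0.006],[-0.01,0.0,-0.005],[-0.01,0.0,-0.005],[-0.01,0.0,-0.005],[-0.011,0.0,-0.004],[-0.01,0.0,-0.003],[-0.011,0.0,-0.003],[-0.011,0.0,-0.003]]
U [[-0.002,-0.003,0.0],[0.0,0.0,0.0],[0.0,0.0,0.0],[0.0,0.0,0.0],[0.0,0.0,0.0],[0.0,0.0,0.0],[0.0,0.0,0.0],[0.0,0.0,0.0],[0.0,0.0,0.0],[0.0,0.0,0.0],[0.0,0.0,0.0],[0.0,0.0,0.0],[0.0,0.0,0.0],[0.0,0.0,0.0],[0.0,0.0,0.0],[0.0,0.0,0.0],[0.0,0.0,0.0],[0.0,0.0,0.0],[0.0,0.0,0.0],[0.0,0.0,0.0],[0.0,0.0,0.0],[0.0,0.0,0.0],[0.0,0.0,0.0],[0.0,0.0,0.0],[0.0,0.0,0.0],[0.0,0.0,0.0],[0.0,0.0,0.0],[0.0,0.0,0.0]]
end [0.4316 0.2537 0.3191] [ 3.141 -0.    -0.57 ]
```

Request:
carry_out:
  translation:
    - [-0.001, 0.0, -0.011]
    - [-0.001, 0.0, -0.011]
    - [-0.002, 0.0, -0.011]
    - [-0.002, 0.0, -0.011]
    - [-0.003, 0.0, -0.011]
    - [-0.003, 0.0, -0.011]
    - [-0.004, 0.0, -0.01]
    - [-0.004, 0.0, -0.011]
    - [-0.005, 0.0, -0.01]
    - [-0.005, 0.0, -0.01]
  turn:
    - [0, 0, 0]
    - [0, 0, 0]
    - [0, 0, 0]
    - [0, 0, 0]
    - [0, 0, 0]
    - [0, 0, 0]
    - [0, 0, 0]
    - [0, 0, 0]
    - [0, 0, 0]
    - [0, 0, 0]
  gripper: [1, 1, 1, 1, 1, 1, 1, 1, 1, 1]
  squeeze: 20

```text
time: 7.2
tool_pos: [0.5654, 0.168, 0.2046]
tool_rot: [-3.139, -0.006, -0.571]
contact_force: [5.7, -2.4, -0.6]
opening: 0.0092
```

Request:
carry_out:
  translation:
    - [-0.006, 0.0, -0.01]
    - [-0.006, 0.0, -0.009]
    - [-0.006, 0.0, -0.009]
    - [-0.007, 0.0, -0.009]
    - [-0.008, 0.0, -0.008]
    - [-0.008, 0.0, -0.008]
    - [-0.008, 0.0, -0.008]
    - [-0.009, 0.0, -0.007]
    - [-0.008, 0.0, -0.007]
    - [-0.01, 0.0, -0.006]
  turn:
    - [0, 0, 0]
    - [0, 0, 0]
    - [0, 0, 0]
    - [0, 0, 0]
    - [0, 0, 0]
    - [0, 0, 0]
    - [0, 0, 0]
    - [0, 0, 0]
    - [0, 0, 0]
    - [0, 0, 0]
  gripper: [1, 1, 1, 1, 1, 1, 1, 1, 1, 1]

```text
time: 8.2
tool_pos: [0.5028, 0.2087, 0.2877]
tool_rot: [-3.135, -0.011, -0.571]
contact_force: [8.9, -4.9, 10.0]
opening: 0.0092
```

Request:
carry_out:
  translation:
    - [-0.009, 0.0, -0.006]
    - [-0.01, 0.0, -0.005]
    - [-0.01, 0.0, -0.005]
    - [-0.01, 0.0, -0.005]
    - [-0.011, 0.0, -0.004]
    - [-0.01, 0.0, -0.003]
  turn:
    - [0, 0, 0]
    - [0, 0, 0]
    - [0, 0, 0]
    - [0, 0, 0]
    - [0, 0, 0]
    - [0, 0, 0]
  gripper: [1, 1, 1, 1, 1, 1]

```text
time: 8.8
tool_pos: [0.4508, 0.2424, 0.3155]
tool_rot: [-3.135, -0.007, -0.571]
contact_force: [3.9, -1.5, 11.2]
opening: 0.0091
```

```bash
python3 - <<'E'
from h import *
s=read_camera("scene");save(s,"s1.png",scale=1.5)
o=robot.observe();print(o["time"],o["tool_pos"],o["tool_rot"],o["opening"],o["contact_force"],o["torque"],o["qpos"])
E
```

```text
8.85 [0.4494486  0.24327651 0.31587171] [-3.13436969 -0.0059017  -0.5696361 ] 0.009237372460266992 [ 2.04466887 -0.4115547  11.44679511] [-0.20639268 -0.50246777 -0.03234784] [ 3.46244702e-01  2.55872537e-01  1.40024819e+00 -2.82332524e-04
  1.47614875e+00  9.15884864e-01]
```

View pics/s1.png

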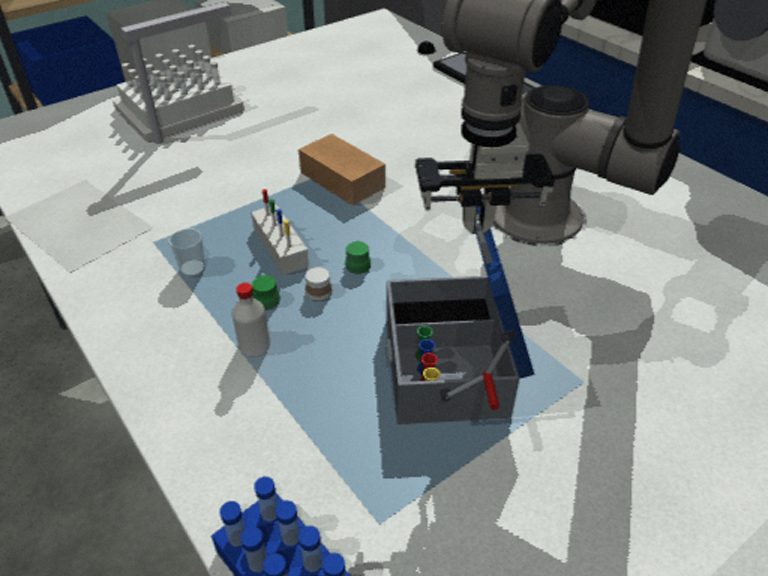

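The lid is nearly up and the stay is not straight yet: pivot (448,397), knee (488,378), lid end (505,347). I'll keep raising it.

Request:
carry_out:
  translation:
    - [-0.01, 0.0, -0.004]
    - [-0.008, 0.0, -0.003]
    - [-0.005, 0.0, -0.002]
  turn:
    - [0, 0, 0]
    - [0, 0, 0]
    - [0, 0, 0]
  gripper: [1, 1, 1]

```text
time: 9.15
tool_pos: [0.4322, 0.2543, 0.3215]
tool_rot: [-3.138, -0.008, -0.57]
contact_force: [24.1, -5.6, -14.8]
opening: 0.0095
```

Request:
carry_out:
  translation:
    - [-0.003, 0.0, -0.001]
    - [0, 0, 0]
  turn:
    - [0, 0, 0]
    - [0, 0, 0]
  gripper: [1, 1]

```text
time: 9.35
tool_pos: [0.4322, 0.2542, 0.3215]
tool_rot: [-3.139, -0.012, -0.572]
contact_force: [25.3, -5.3, -10.9]
opening: 0.0093
```

```bash
python3 - <<'E'
from h import *
s=read_camera("scene");save(s,"s2.png",box=(230,130,400,300),scale=3)
o=robot.observe();print(o["time"],o["tool_pos"],o["contact_force"])
print(incase(o["tool_pos"]), [(r["score"],r["pixel"]) for r in nets.tip_of(s,"knee_grip")])
E
```

```text
9.4 [0.43217168 0.25422918 0.32146435] [ 23.47358025  -5.1315888  -10.92775037]
[ 0.05083232 -0.00144381  0.32146435] [(0.59, [319.4, 261.8])]
```

View pics/s2.png

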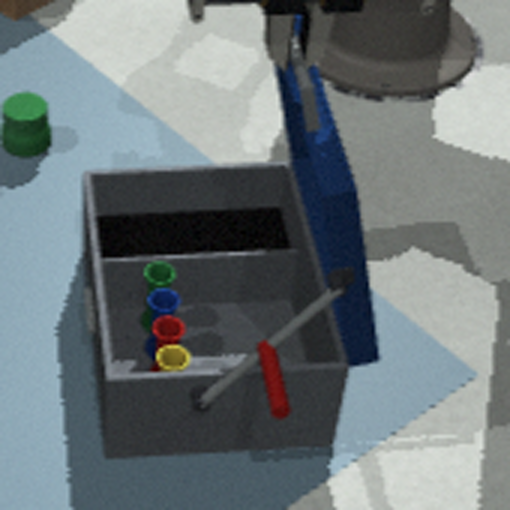

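The stay looks straight and the lid is at its stop. Vials from the bay end: green, blue, red, yellow. I'll release the bar and check that the stay holds.

Request:
carry_out:
  translation:
    - [0.003, 0, 0]
    - [0.003, 0, 0.001]
    - [0, 0, 0]
    - [0, 0, 0]
    - [0, 0, -0.03]
    - [0, 0, -0.03]
    - [0, 0, -0.03]
  turn:
    - [0, 0, 0]
    - [0, 0, 0]
    - [0, 0, 0]
    - [0, 0, 0]
    - [0, 0, 0]
    - [0, 0, 0]
    - [0, 0, 0]
  gripper: [1, 1, 0.48, 0.48, 0.48, 0.48, 0.48]

```text
time: 10.15
tool_pos: [0.4309, 0.2529, 0.4119]
tool_rot: [3.14, 0.001, -0.569]
contact_force: [1.0, -1.1, -0.2]
opening: 0.0241
```

```bash
python3 - <<'E'
from h import *
s=read_camera("scene");save(s,"s3.png",box=(230,110,400,300),scale=3)
t=read_camera("top")
o=robot.observe();print(o["time"],o["tool_pos"],o["contact_force"],o["opening"])
for n in("knee_grip","stay_pivot"):
  a=nets.tip_of(s,n);b=nets.tip_of(t,n);print(n,[x["pixel"] for x in a],[x["pixel"] for x in b]); 
  if a and b:
    X=tri([(s,a[0]["pixel"]),(t,b[0]["pixel"])]);print(X,incase(X))
for X in (case(-.037,-.05,.07),case(-.037,.049,.07)):print(proj(t,X),proj(s,X))
for c in("red","yellow","green","blue"): print(c,[(nm,round(x["score"],2),x["pixel"],incase(atz(p,x["pixel"],.01)).round(3)) for nm,p in(("s",s),("t",t)) for x in nets.tip_of(p,f"vial_{c}_floor")])
p=o["tool_pos"]
rows([(p+[.03,-.1,0.0],-.3),([.545,-.19,.32],-.16),([.5299,-.316+.08*0,.25],-.16)])
E
```

```text
10.25 [0.43208637 0.2533955  0.41489558] [-0.03557029  0.13195492  1.04649502] 0.02402627858977795
knee_grip [[319.8, 260.4]] [[169.2, 181.9]]
[0.51561636 0.29520197 0.03630195] [ 0.002658   -0.08094866  0.03630195]
stay_pivot [[298.4, 278.6], [186.4, 167.4]] []
[172.14920749 185.13620237] [286.35256729 241.82988232]
[201.07270562 204.72323595] [281.77627346 214.53660071]
red [('s', 0.6, [286.4, 252.5], array([-0.032, -0.036,  0.01 ])), ('t', 0.61, [177.2, 188.9], array([-0.037, -0.045,  0.01 ])), ('t', 0.49, [338.1, 188.3], array([-0.302,  0.347,  0.01 ]))]
yellow [('s', 0.72, [284.5, 232.7], array([-0.028,  0.036,  0.01 ])), ('s', 0.6, [128.0, 177.6], array([-0.498,  0.309,  0.01 ])), ('s', 0.42, [283.5, 263.6], array([-0.045, -0.072,  0.01 ])), ('t', 0.4, [168.0, 180.8], array([-0.041, -0.081,  0.01 ]))]
green [('s', 0.42, [283.3, 234.7], array([-0.033,  0.029,  0.01 ])), ('t', 0.58, [194.1, 197.9], array([-0.042,  0.012,  0.01 ]))]
blue [('s', 0.64, [280.8, 243.5], array([-0.043, -0.003,  0.01 ])), ('t', 0.69, [188.6, 192.4], array([-0.047, -0.011,  0.01 ])), ('t', 0.53, [286.3, 183.7], array([-0.229,  0.213,  0.01 ]))]
16 T [[0.026,0.023,-0.001],[0.025,0.024,-0.002],[0.022,0.027,-0.001],[0.02,0.034,0.01],[0.02,0.034,0.011],[0.018,0.034,0.01],[0.019,0.035,0.011],[0.018,0.035,0.01],[0.017,0.035,0.011],[0.017,0.035,0.01],[0.016,0.036,0.011],[0.016,0.036,0.01],[0.001,0.032,0.018],[0.001,0.031,0.017],[0.002,0.032,0.018],[0.001,0.032,0.018]]
U [[0.0,0.0,-0.09],[0.0,0.0,-0.09],[0.0,0.0,-0.09],[0.0,0.0,-0.016],[0.0,0.0,-0.016],[0.0,0.0,-0.015],[0.0,0.0,-0.016],[0.0,0.0,-0.015],[0.0,0.0,-0.016],[0.0,0.0,-0.015],[0.0,0.0,-0.016],[0.0,0.0,-0.015],[0.0,0.0,0.0],[0.0,0.0,0.0],[0.0,0.0,0.0],[0.0,0.0,0.0]]
end [ 0.5299 -0.3162  0.2495] [ 3.141  0.    -0.16 ]
```

View pics/s3.png

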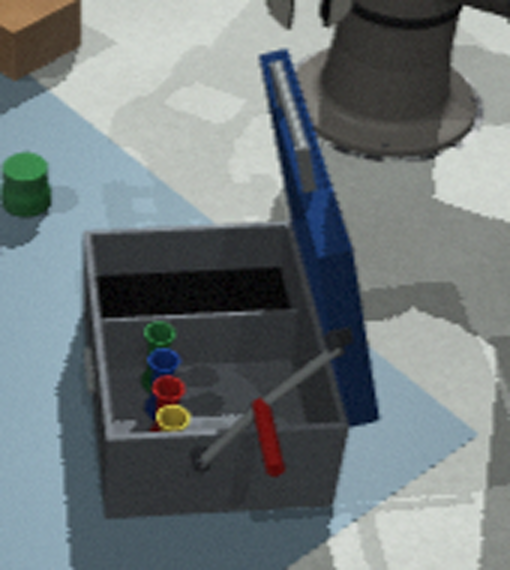

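The stay holds with the gripper released. From here I'll measure the vial rims with the wrist and top cameras.

```bash
cat > v.py <<'E'
from h import *
def comps(p,lo,sat=110,box=None,amin=12):
    h=cv2.cvtColor(p["img"],cv2.COLOR_RGB2HSV).astype(int);H=(h[...,0]+8)%180-8
    mm=((H>=lo[0])&(H<=lo[1])&(h[...,1]>sat)&(h[...,2]>40)).astype(np.uint8)
    k,l,st,ce=cv2.connectedComponentsWithStats(mm)
    return [(st[i].tolist(),(st[i][0]+st[i][2]/2-.5,st[i][1]+st[i][3]/2-.5)) for i in range(1,k) if st[i,4]>amin]
HUE=dict(red=(-8,8),yellow=(20,33),green=(50,75),blue=(105,125))
if __name__=="__main__":
    w=read_camera("wrist");save(w,"w2.png",scale=1.3)
    t=read_camera("top");s=read_camera("scene")
    for c in HUE:
        for nm,p in(("w",w),("t",t),("s",s)):
            for st,ce in comps(p,HUE[c]):
                X=incase(atz(p,ce,.07))
                if abs(X[0]+.037)<.025 and abs(X[1])<.1: print(c,nm,st,X.round(4))
E
python3 v.py
```

```text
red w [299, 114, 24, 20, 353] [-0.0346 -0.045   0.07  ]
red t [169, 181, 13, 13, 105] [-0.0372 -0.0403  0.07  ]
red s [280, 235, 12, 12, 90] [-0.0386 -0.0453  0.07  ]
yellow w [300, 93, 24, 19, 363] [-0.0345 -0.0778  0.07  ]
yellow s [282, 245, 11, 9, 80] [-0.0384 -0.074   0.07  ]
green w [298, 151, 21, 23, 316] [-0.0335  0.017   0.07  ]
green t [188, 195, 12, 11, 89] [-0.0361  0.0238  0.07  ]
green s [278, 217, 10, 10, 74] [-0.0382  0.0227  0.07  ]
blue w [298, 133, 23, 21, 340] [-0.0337 -0.0142  0.07  ]
blue t [179, 188, 12, 12, 101] [-0.037  -0.0076  0.07  ]
blue s [279, 226, 12, 11, 84] [-0.0371 -0.0121  0.07  ]
blue s [278, 241, 4, 9, 21] [-0.0558 -0.0594  0.07  ]
```

View pics/w2.png

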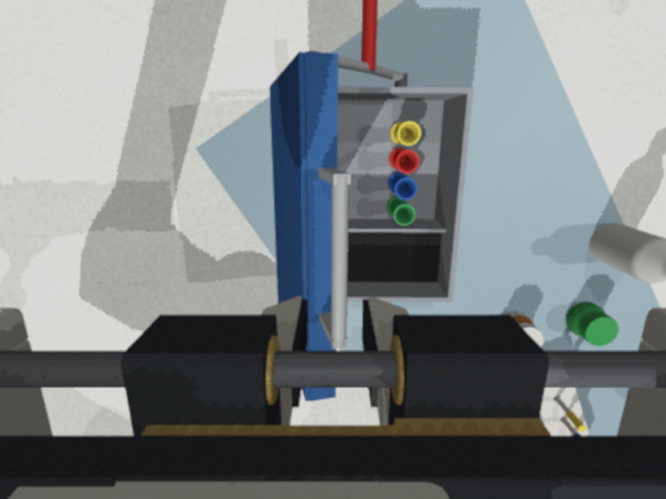

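The wrist view shows the vial rims at yellow (407,132), red (406,160), blue (404,187) and green (403,213) in the enlarged picture. Next is the yellow swab.

```bash
python3 - <<'E'
from h import *
from v import comps,HUE
w=read_camera("wrist");t=read_camera("top");s=read_camera("scene")
for c in HUE:
    L=[]
    for nm,p in(("w",w),("t",t),("s",s)):
        for st,ce in comps(p,HUE[c],amin=60):
            X=incase(atz(p,ce,.07))
            if abs(X[0]+.037)<.015 and abs(X[1])<.1: L.append((p,ce))
    print(c,len(L),incase(tri(L)).round(4))
rows([([.5498,-.191,.24],-.157)])
E
```

```text
red 3 [-0.0367 -0.0426  0.065 ]
yellow 2 [-0.0366 -0.077   0.0722]
green 3 [-0.0357  0.0213  0.0683]
blue 3 [-0.0361 -0.0105  0.0658]
11 T [[0.031,0.028,0.016],[0.029,0.03,0.015],[0.029,0.03,0.016],[0.027,0.031,0.015],[0.027,0.033,0.016],[0.025,0.033,0.015],[0.023,0.035,0.016],[0.023,0.035,0.015],[0.021,0.036,0.016],[0.02,0.037,0.015],[0.018,0.037,0.016]]
U [[0.0,0.0,-0.038],[0.0,0.0,-0.038],[0.0,0.0,-0.037],[0.0,0.0,-0.038],[0.0,0.0,-0.037],[0.0,0.0,-0.038],[0.0,0.0,-0.037],[0.0,0.0,-0.038],[0.0,0.0,-0.037],[0.0,0.0,-0.038],[0.0,0.0,-0.037]]
end [ 0.5501 -0.1906  0.2397] [ 3.141  0.    -0.157]
```

Request:
carry_out:
  translation:
    - [0.031, 0.028, 0.0]
    - [0.029, 0.03, 0.015]
    - [0.029, 0.03, 0.016]
    - [0.027, 0.031, 0.015]
    - [0.027, 0.033, 0.016]
    - [0.025, 0.033, 0.015]
    - [0.023, 0.035, 0.016]
    - [0.023, 0.035, 0.016]
    - [0.021, 0.036, 0.025]
    - [0.02, 0.037, 0.025]
  turn:
    - [0, 0, -0.038]
    - [0, 0, -0.038]
    - [0, 0, -0.037]
    - [0, 0, -0.038]
    - [0, 0, -0.037]
    - [0, 0, -0.038]
    - [0, 0, -0.037]
    - [0, 0, -0.038]
    - [0, 0, -0.037]
    - [0, 0, -0.038]
  gripper: [0, 0, 0, 0, 0, 0, 0, 0, 0, 0]

```text
time: 12.15
tool_pos: [0.5399, -0.1526, 0.2512]
tool_rot: [3.141, -0.001, -0.193]
contact_force: [0.4, -0.1, 0.7]
opening: 0.0458
```

Request:
carry_out:
  translation:
    - [0.018, 0.037, 0.016]
    - [0, 0, 0]
  turn:
    - [0, 0, -0.037]
    - [0, 0, 0]
  gripper: [0, 0]

```text
time: 12.35
tool_pos: [0.5495, -0.1948, 0.2321]
tool_rot: [-3.142, 0.005, -0.161]
contact_force: [-0.6, -0.3, -1.0]
opening: 0.046
```

```bash
cat > near.py <<'E'
from h import *
from v import comps,HUE
import sys
w=read_camera("wrist");o=robot.observe();print(o["time"],o["tool_pos"],o["tool_rot"][2])
if len(sys.argv)>1: save(w,sys.argv[1],scale=1.3)
for c in HUE:
    for st,ce in comps(w,HUE[c],amin=40): print(c,st,np.round(ce,1),"z.1:",atz(w,ce,.1).round(4))
for n,X in dict(yellow=(.5498,-.191,.1),blue=(.5434,-.2325,.1),green=(.5364,-.2741,.1)).items():print(n,proj(w,X).round(1))
E
python3 near.py w3.png
```

```text
12.4 [ 0.54958101 -0.19256981  0.23364585] -0.16059005148963257
red [254, 298, 10, 9, 75] [258.5 302. ] z.1: [ 0.5289 -0.3276  0.1   ]
yellow [253, 175, 11, 18, 152] [258.  183.5] z.1: [ 0.55   -0.1937  0.1   ]
yellow [163, 258, 17, 54, 436] [171.  284.5] z.1: [ 0.4385 -0.2906  0.1   ]
yellow [336, 258, 16, 54, 435] [343.5 284.5] z.1: [ 0.6234 -0.3202  0.1   ]
yellow [153, 321, 313, 14, 2647] [309.  327.5] z.1: [ 0.5802 -0.37    0.1   ]
green [310, 70, 54, 48, 2075] [336.5  93.5] z.1: [ 0.6331 -0.1223  0.1   ]
green [121, 81, 57, 47, 2167] [149. 104.] z.1: [ 0.464 -0.104  0.1  ]
green [254, 250, 9, 21, 151] [258. 260.] z.1: [ 0.5366 -0.2762  0.1   ]
blue [253, 214, 11, 20, 159] [258.  223.5] z.1: [ 0.5433 -0.2353  0.1   ]
yellow [257.4 180.9]
blue [257.7 221. ]
green [257.5 258.2]
```

View pics/w3.png

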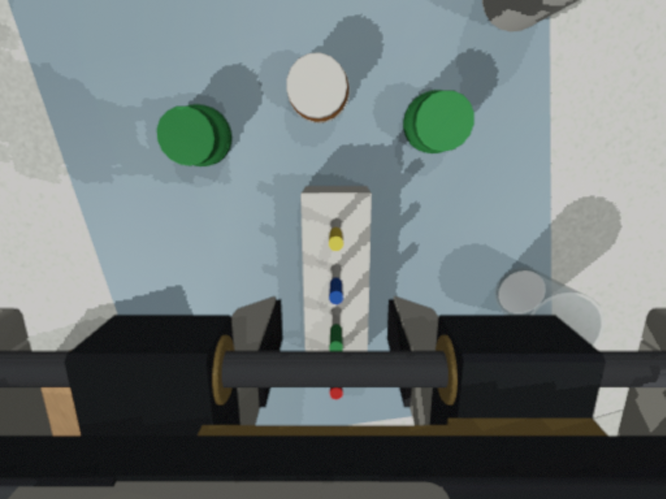

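The rack stands as modelled, with the yellow handle at (336,240). The jar, white cap at (317,87), is between the two green ones. I'll descend onto yellow.

Request:
carry_out:
  translation:
    - [0, 0, 0.045]
    - [0, -0.001, 0.045]
    - [0, 0, 0.035]
    - [0, 0, 0.021]
    - [0, 0, 0]
    - [0, 0, 0]
    - [0, 0, 0]
    - [0, 0, 0]
  turn:
    - [0, 0, 0]
    - [0, 0, 0]
    - [0, 0, 0]
    - [0, 0, 0]
    - [0, 0, 0]
    - [0, 0, 0]
    - [0, 0, 0]
    - [0, 0, 0]
  gripper: [0, 0, 0, 0, 0, 1, 1, 1]
  squeeze: 15

```text
time: 13.2
tool_pos: [0.5512, -0.1898, 0.0916]
tool_rot: [3.141, -0.003, -0.157]
contact_force: [-1.0, -0.6, -0.7]
opening: 0.0265
```

```bash
python3 - <<'E'
from h import *
o=robot.observe();print(o["time"],o["tool_pos"],o["tool_rot"],o["opening"],o["contact_force"])
p=o["tool_pos"]
rows([([p[0],p[1],.22],-.157),(case(-.16,0.0,.24),-1.3+np.pi),(case(-.037,-.077,.21),2.572-np.pi/2+np.pi-np.pi*0)])
E
```

```text
13.2 [ 0.5512278  -0.18980276  0.09160437] [ 3.1405731  -0.00320596 -0.15677596] 0.026549897431250597 [-1.04872908 -0.63854464 -0.67480259]
33 T [[0.0,0.0,-0.043],[0.0,0.0,-0.043],[0.0,0.0,-0.042],[0.0,-0.024,-0.001],[0.004,-0.023,-0.002],[0.007,-0.023,-0.001],[0.011,-0.022,-0.002],[0.013,-0.019,-0.001],[0.016,-0.018,-0.002],[0.018,-0.015,-0.001],[0.021,-0.013,-0.002],[0.022,-0.009,-0.001],[0.023,-0.007,-0.002],[0.023,-0.003,-0.001],[0.024,0.001,-0.001],[0.024,0.003,-0.002],[0.022,0.007,-0.001],[0.009,-0.002,0.002],[0.009,0.0,0.002],[0.009,0.001,0.002],[0.009,0.003,0.001],[0.008,0.003,0.002],[0.008,0.005,0.002],[0.007,0.006,0.002],[0.006,0.007,0.002],[0.005,0.007,0.002],[0.004,0.008,0.001],[0.002,0.009,0.002],[0.002,0.009,0.002],[0.0,0.009,0.002],[-0.001,0.009,0.002],[-0.003,0.009,0.002],[-0.004,0.008,0.002]]
U [[0.0,-0.001,0.0],[0.001,-0.001,0.0],[0.0,-0.001,0.0],[0.0,0.0,-0.143],[0.0,0.0,-0.143],[0.0,0.0,-0.143],[0.0,0.0,-0.143],[0.0,0.0,-0.143],[0.0,0.0,-0.143],[0.0,0.0,-0.143],[0.0,0.0,-0.142],[0.0,0.0,-0.143],[0.0,0.0,-0.142],[0.0,0.0,-0.143],[0.0,0.0,-0.142],[0.0,0.0,-0.143],[0.0,0.0,-0.142],[0.0,0.0,-0.144],[0.0,0.0,-0.144],[0.0,0.0,-0.144],[0.0,0.0,-0.144],[0.0,0.0,-0.144],[0.0,0.0,-0.144],[0.0,0.0,-0.144],[0.0,0.0,-0.144],[0.0,0.0,-0.144],[0.0,0.0,-0.144],[0.0,0.0,-0.144],[0.0,0.0,-0.144],[0.0,0.0,-0.143],[0.0,0.0,-0.144],[0.0,0.0,-0.143],[0.0,0.0,-0.144]]
end [0.5473 0.2708 0.2096] [-3.141  0.    -2.14 ]
```

Request:
carry_out:
  translation:
    - [0, 0, 0]
    - [0, 0, 0]
    - [0, 0, -0.03]
    - [0, 0, -0.045]
    - [0, 0, -0.045]
  turn:
    - [0, 0, 0]
    - [0, 0, 0]
    - [0, 0, 0]
    - [0, 0, 0]
    - [0, 0, 0]
  gripper: [1, 1, 1, 1, 1]

```text
time: 13.7
tool_pos: [0.5498, -0.1895, 0.2109]
tool_rot: [-3.141, 0.001, -0.157]
contact_force: [0.4, -1.6, 0.2]
opening: 0.0105
```

```bash
python3 - <<'E'
from h import *
o=robot.observe();print(o["time"],o["tool_pos"],o["tool_rot"],o["opening"],o["contact_force"])
rows([(case(-.12,-.03,.225),-1.86),(case(-.037,-.077,.19),-2.14)])
E
```

```text
13.7 [ 0.54981271 -0.18945966  0.210852  ] [-3.14122273e+00  1.30418686e-03 -1.57166005e-01] 0.010513469770593828 [ 0.370532   -1.56045416  0.24673723]
15 T [[-0.001,-0.031,-0.001],[-0.006,-0.031,-0.001],[-0.011,-0.03,-0.001],[-0.014,-0.028,-0.002],[-0.018,-0.026,-0.001],[-0.022,-0.023,-0.001],[-0.024,-0.019,-0.001],[-0.028,-0.016,-0.001],[-0.029,-0.012,-0.001],[-0.03,-0.008,-0.002],[-0.032,-0.003,-0.001],[-0.031,0.001,-0.001],[-0.023,0.022,0.012],[-0.02,0.025,0.011],[-0.019,0.026,0.012]]
U [[0.0,0.0,0.142],[0.0,0.0,0.142],[0.0,0.0,0.142],[0.0,0.0,0.142],[0.0,0.0,0.142],[0.0,0.0,0.142],[0.0,0.0,0.142],[0.0,0.0,0.142],[0.0,0.0,0.142],[0.0,0.0,0.142],[0.001,0.0,0.141],[0.0,0.0,0.142],[0.0,0.0,0.093],[0.0,0.0,0.093],[0.0,0.0,0.094]]
end [0.5468 0.271  0.1901] [ 3.141  0.    -2.14 ]
```

Request:
carry_out:
  translation:
    - [-0.001, -0.031, -0.002]
    - [-0.006, -0.031, -0.002]
    - [-0.011, -0.03, -0.002]
    - [-0.014, -0.028, -0.002]
    - [-0.018, -0.026, -0.001]
    - [-0.022, -0.023, -0.001]
    - [-0.024, -0.019, -0.001]
    - [-0.028, -0.016, -0.001]
    - [-0.029, -0.012, -0.001]
    - [-0.03, -0.008, -0.002]
  turn:
    - [0, 0, 0.142]
    - [0, 0, 0.142]
    - [0, 0, 0.142]
    - [0, 0, 0.142]
    - [0, 0, 0.142]
    - [0, 0, 0.142]
    - [0, 0, 0.142]
    - [0, 0, 0.142]
    - [0, 0, 0.142]
    - [0, 0, 0.142]
  gripper: [1, 1, 1, 1, 1, 1, 1, 1, 1, 1]

```text
time: 14.7
tool_pos: [0.585, 0.1243, 0.2248]
tool_rot: [3.141, -0.0, -1.583]
contact_force: [0.0, -0.8, -0.5]
opening: 0.0105
```

Request:
carry_out:
  translation:
    - [-0.032, -0.003, -0.001]
    - [-0.031, 0.001, -0.001]
    - [-0.023, 0.022, 0]
    - [-0.02, 0.025, 0]
    - [-0.019, 0.026, 0.005]
    - [0, 0, 0]
  turn:
    - [0, 0, 0.142]
    - [0, 0, 0.142]
    - [0, 0, 0.093]
    - [0, 0, 0.093]
    - [0, 0, 0.094]
    - [0, 0, 0]
  gripper: [1, 1, 1, 1, 1, 1]

```text
time: 15.3
tool_pos: [0.545, 0.2741, 0.2213]
tool_rot: [3.14, -0.0, -2.139]
contact_force: [0.6, 0.7, 0.6]
opening: 0.0101
```

```bash
cat > over.py <<'E'
from h import *
from v import comps,HUE
import sys
w=read_camera("wrist");o=robot.observe();print(o["time"],o["tool_pos"],o["tool_rot"],o["opening"],"case",incase(o["tool_pos"]).round(4),o["contact_force"].round(1))
if len(sys.argv)>1: save(w,sys.argv[1],scale=1.3)
for c in HUE:
    for st,ce in comps(w,HUE[c],amin=40): print(c,st,np.round(ce,1),"z.068:",incase(atz(w,ce,.068)).round(4))
E
python3 over.py w4.png
```

```text
15.35 [0.54618715 0.27236503 0.22154287] [ 3.14113876e+00 -5.18170971e-04 -2.13765690e+00] 0.010205165212432627 case [-0.0354 -0.0782  0.2215] [ 0.1 -0.2 -0.2]
red [274, 152, 31, 37, 812] [289. 170.] z.068: [-0.0436 -0.0459  0.068 ]
red [109, 256, 24, 15, 282] [120.5 263. ] z.068: [ 0.065  -0.2349  0.068 ]
yellow [246, 152, 26, 37, 770] [258.5 170. ] z.068: [-0.0436 -0.0776  0.068 ]
yellow [247, 239, 22, 32, 612] [257.5 254.5] z.068: [ 0.054  -0.0785  0.068 ]
yellow [229, 258, 7, 54, 238] [232.  284.5] z.068: [ 0.093  -0.1082  0.068 ]
yellow [279, 258, 7, 54, 238] [282.  284.5] z.068: [ 0.0929 -0.0499  0.068 ]
yellow [84, 321, 312, 14, 2924] [239.5 327.5] z.068: [ 0.1535 -0.1004  0.068 ]
green [328, 153, 41, 37, 860] [348. 171.] z.068: [-0.0426  0.0153  0.068 ]
blue [301, 152, 36, 37, 865] [318.5 170. ] z.068: [-0.0436 -0.0153  0.068 ]
blue [240, 308, 35, 19, 566] [257. 317.] z.068: [ 0.1381 -0.079   0.068 ]
blue [390, 309, 86, 26, 1889] [432.5 321.5] z.068: [0.1442 0.1343 0.068 ]
```

View pics/w4.png

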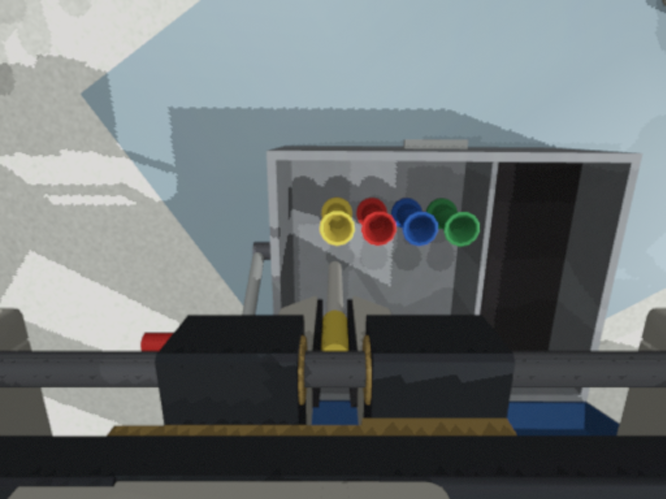

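Rims seen at yellow (337,228), red (379,228), blue (421,228) and green (462,228). The yellow swab hangs straight. I'll lower it in.

Request:
carry_out:
  translation:
    - [0.001, -0.001, 0.03]
    - [0, 0, 0.03]
    - [0, 0, 0.02]
    - [0, 0, 0.02]
    - [0, 0, 0.01]
    - [0, 0, 0.01]
    - [0, 0, 0.005]
  turn:
    - [0, 0, 0]
    - [0, 0, 0]
    - [0, 0, 0]
    - [0, 0, 0]
    - [0, 0, 0]
    - [0, 0, 0]
    - [0, 0, 0]
  gripper: [1, 1, 1, 1, 1, 1, 1]

```text
time: 16.05
tool_pos: [0.548, 0.2689, 0.0963]
tool_rot: [-3.141, -0.0, -2.141]
contact_force: [0.9, -1.1, 0.4]
opening: 0.0106
```

```bash
python3 over.py|head -1
```

```text
16.1 [0.54781146 0.26889827 0.09590742] [-3.14145649e+00 -6.78570496e-04 -2.14114125e+00] 0.010492376543924167 case [-0.0386 -0.0762  0.0959] [ 0.9 -1.6 -1.8]
```

Request:
carry_out:
  translation:
    - [0, 0, 0.003]
    - [0, 0, 0.003]
    - [0, 0, 0.003]
  turn:
    - [0, 0, 0]
    - [0, 0, 0]
    - [0, 0, 0]
  gripper: [1, 1, 1]

```text
time: 16.4
tool_pos: [0.5496, 0.2702, 0.0907]
tool_rot: [-3.138, 0.005, -2.141]
contact_force: [-1.5, -1.3, 21.8]
opening: 0.0104
```

Request:
carry_out:
  translation:
    - [0, 0, -0.003]
    - [0, 0, 0]
    - [0, 0, -0.03]
    - [0, 0, -0.03]
    - [0, 0, 0]
    - [0, 0, 0]
    - [0, 0, 0.02]
    - [0, 0, 0.005]
  turn:
    - [0, 0, 0]
    - [0, 0, 0]
    - [0, 0, 0]
    - [0, 0, 0]
    - [0, 0, 0]
    - [0, 0, 0]
    - [0, 0, 0]
    - [0, 0, 0]
  gripper: [0.5, 0.5, 0.5, 1, 1, 1, 1, 1]

```text
time: 17.2
tool_pos: [0.5456, 0.2689, 0.1224]
tool_rot: [3.138, -0.005, -2.141]
contact_force: [0.6, -0.5, -0.3]
opening: 0.0007
```

Request:
carry_out:
  translation:
    - [0, 0, 0.004]
    - [0, 0, 0.003]
    - [0, 0, 0.003]
  turn:
    - [0, 0, 0]
    - [0, 0, 0]
    - [0, 0, 0]
  gripper: [1, 1, 1]

```text
time: 17.5
tool_pos: [0.5487, 0.2698, 0.1169]
tool_rot: [-3.14, 0.002, -2.141]
contact_force: [0.2, 0.7, 16.5]
opening: 0.0002
```

Request:
carry_out:
  translation:
    - [0, 0, 0.003]
    - [0, 0, 0.003]
    - [0, 0, 0]
  turn:
    - [0, 0, 0]
    - [0, 0, 0]
    - [0, 0, 0]
  gripper: [1, 1, 1]

```text
time: 17.8
tool_pos: [0.5527, 0.2712, 0.1164]
tool_rot: [-3.132, 0.012, -2.141]
contact_force: [0.9, 1.1, 27.6]
opening: 0.0008
```

Request:
carry_out:
  translation:
    - [0, 0, -0.02]
    - [0, 0, -0.04]
    - [0, -0.04, -0.04]
    - [0, -0.04, 0]
    - [0, 0, 0]
  turn:
    - [0, 0, 0]
    - [0, 0, 0]
    - [0, 0, 0]
    - [0, 0, 0]
    - [0, 0, 0]
  gripper: [1, 0, 0, 0, 0]

```text
time: 18.3
tool_pos: [0.6148, 0.2259, 0.2064]
tool_rot: [-3.137, 0.002, -2.145]
contact_force: [-0.4, -0.1, -1.8]
opening: 0.028
```

```bash
python3 over.py w5.png; python3 - <<'E'
from h import *
s=read_camera("scene");save(s,"s5.png",box=(230,130,400,300),scale=3);t=read_camera("top")
from v import comps,HUE
for nm,p in(("t",t),("s",s)):
    print(nm,[(st,c) for st,c in comps(p,HUE["yellow"],amin=10) if st[0]<300])
print("hyp top z=.113",proj(s,case(-.037,-.077,.113)),proj(s,case(-.037,-.077,.083)))
E
```

```text
18.35 [0.61250057 0.22724041 0.2050924 ] [-3.14068243e+00  5.00898245e-04 -2.14381985e+00] 0.03212567057802927 case [-0.1156 -0.076   0.2051] [-1.4 -0.4 -0.9]
red [272, 222, 22, 46, 383] [282.5 244.5] z.068: [-0.0516 -0.0498  0.068 ]
yellow [244, 222, 26, 48, 825] [256.5 245.5] z.068: [-0.0506 -0.0774  0.068 ]
yellow [197, 258, 11, 54, 346] [202.  284.5] z.068: [-0.0032 -0.1381  0.068 ]
yellow [307, 258, 12, 54, 356] [312.5 284.5] z.068: [-0.0029 -0.0156  0.068 ]
yellow [117, 321, 314, 15, 2960] [273.5 328. ] z.068: [ 0.0548 -0.0582  0.068 ]
green [325, 223, 25, 20, 373] [337.  232.5] z.068: [-0.0653  0.0071  0.068 ]
blue [0, 0, 76, 80, 3101] [37.5 39.5] z.068: [-0.2505 -0.2694  0.068 ]
blue [299, 223, 22, 20, 233] [309.5 232.5] z.068: [-0.0654 -0.0217  0.068 ]
t []
s [([282, 235, 11, 19, 98], (np.float64(287.0), np.float64(244.0)))]
hyp top z=.113 [288.54742775 238.51676921] [287.95227592 246.49784962]
```

View pics/s5.png

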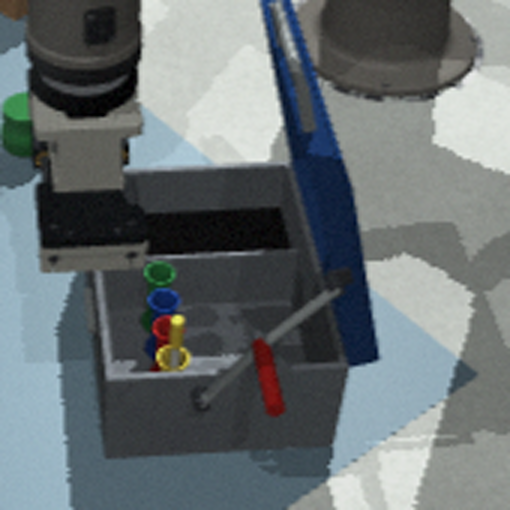

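The yellow swab stands upright in its vial. Its handle bottom is about 15 mm above the rim, and pressing met a hard stop at 27 N, so it is fully down. The stay still holds. Next is red.

```bash
python3 - <<'E'
from h import *
rows([([.530,-.3165,.21],2.985,13)])
E
```

```text
13 T [[0.039,-0.017,0.0],[0.037,-0.021,-0.001],[0.034,-0.024,0.0],[0.033,-0.027,-0.001],[0.03,-0.03,0.0],[0.028,-0.033,-0.001],[0.024,-0.034,0.0],[0.021,-0.037,0.0],[0.018,-0.038,-0.001],[0.014,-0.04,0.0],[0.011,-0.041,-0.001],[0.007,-0.042,0.0],[0.003,-0.042,-0.001]]
U [[0.0,0.0,0.089],[0.0,0.0,0.089],[0.0,0.0,0.089],[0.0,0.0,0.089],[0.0,0.0,0.089],[0.0,0.0,0.089],[0.0,0.0,0.089],[0.0,0.0,0.089],[0.0,0.0,0.089],[0.0,0.0,0.089],[0.0,-0.001,0.089],[0.0,0.0,0.089],[0.0,-0.001,0.089]]
end [ 0.5305 -0.3161  0.2105] [-3.142  0.     2.985]
```

Request:
carry_out:
  translation:
    - [0.039, -0.017, 0.0]
    - [0.037, -0.021, -0.001]
    - [0.034, -0.024, 0.0]
    - [0.033, -0.027, -0.001]
    - [0.03, -0.03, 0.0]
    - [0.028, -0.033, -0.001]
    - [0.024, -0.034, 0.0]
    - [0.021, -0.037, 0.0]
    - [0.018, -0.038, -0.001]
    - [0.014, -0.04, 0.0]
  turn:
    - [0, 0, 0.089]
    - [0, 0, 0.089]
    - [0, 0, 0.089]
    - [0, 0, 0.089]
    - [0, 0, 0.089]
    - [0, 0, 0.089]
    - [0, 0, 0.089]
    - [0, 0, 0.089]
    - [0, 0, 0.089]
    - [0, 0, 0.089]
  gripper: [0, 0, 0, 0, 0, 0, 0, 0, 0, 0]

```text
time: 19.45
tool_pos: [0.5488, -0.1904, 0.209]
tool_rot: [3.141, -0.0, -3.033]
contact_force: [0.8, 0.4, -0.6]
opening: 0.0463
```

Request:
carry_out:
  translation:
    - [0.011, -0.041, -0.001]
    - [0.007, -0.042, 0.0]
    - [0.003, -0.042, -0.001]
    - [0, 0, 0]
    - [0, 0, 0]
  turn:
    - [0, 0, 0.089]
    - [0, 0, 0.089]
    - [0, 0, 0.089]
    - [0, 0, 0]
    - [0, 0, 0]
  gripper: [0, 0, 0, 0, 0]

```text
time: 19.95
tool_pos: [0.5309, -0.3155, 0.2105]
tool_rot: [3.14, -0.001, 2.985]
contact_force: [1.1, 1.4, -0.2]
opening: 0.0464
```

```bash
python3 near.py |egrep -v "^yellow"
```

```text
20.0 [ 0.53126914 -0.31467772  0.21068222] 2.9866573673171715
red [252, 179, 12, 20, 192] [257.5 188.5] z.1: [ 0.5303 -0.3178  0.1   ]
green [253, 221, 10, 22, 183] [257.5 231.5] z.1: [ 0.5369 -0.2757  0.1   ]
green [197, 303, 16, 24, 239] [204.5 314.5] z.1: [ 0.6061 -0.1916  0.1   ]
blue [254, 259, 9, 11, 87] [258. 264.] z.1: [ 0.5419 -0.2413  0.1   ]
blue [257.9 272. ]
green [258.3 233. ]
```

Request:
carry_out:
  translation:
    - [0.001, -0.002, 0.045]
    - [0, 0, 0.045]
    - [0, 0, 0.02]
    - [0, 0, 0.01]
    - [0, 0, 0]
    - [0, 0, 0]
    - [0, 0, 0]
    - [0, 0, 0]
    - [0, 0, 0]
  turn:
    - [0, 0, 0]
    - [0, 0, 0]
    - [0, 0, 0]
    - [0, 0, 0]
    - [0, 0, 0]
    - [0, 0, 0]
    - [0, 0, 0]
    - [0, 0, 0]
    - [0, 0, 0]
  gripper: [0, 0, 0, 0, 1, 1, 1, 1, 1]

```text
time: 20.9
tool_pos: [0.5304, -0.3183, 0.092]
tool_rot: [-3.141, 0.001, 2.985]
contact_force: [-0.1, 0.3, 1.1]
opening: 0.0102
```

Request:
carry_out:
  translation:
    - [0, 0, 0]
    - [0, 0, -0.045]
    - [0, 0, -0.045]
    - [0, 0, -0.045]
  turn:
    - [0, 0, 0]
    - [0, 0, 0]
    - [0, 0, 0]
    - [0, 0, 0]
  gripper: [1, 1, 1, 1]

```text
time: 21.3
tool_pos: [0.5297, -0.3178, 0.2275]
tool_rot: [3.141, -0.001, 2.985]
contact_force: [0.3, -1.1, 0.1]
opening: 0.0103
```

```bash
python3 - <<'E'
from h import *
o=robot.observe();print(o["time"],o["tool_pos"],o["tool_rot"],o["opening"],o["contact_force"])
rows([(case(-.12,-.03,.22),-2.2,12),(case(-.037,-.044,.215),-2.14,2)])
E
```

```text
21.3 [ 0.52974154 -0.31783848  0.22753637] [ 3.14131725e+00 -5.80405686e-04  2.98505702e+00] 0.010344425518941922 [ 0.27510571 -1.07513371  0.05528972]
14 T [[0.001,0.042,0.001],[-0.002,0.043,0.0],[-0.006,0.041,0.001],[-0.01,0.042,0.001],[-0.014,0.039,0.0],[-0.017,0.039,0.001],[-0.021,0.037,0.0],[-0.024,0.035,0.001],[-0.027,0.032,0.001],[-0.031,0.03,0.0],[-0.032,0.027,0.001],[-0.035,0.024,0.001],[-0.005,0.042,0.002],[-0.005,0.041,0.003]]
U [[0.0,0.0,-0.092],[0.0,0.0,-0.091],[0.0,0.0,-0.092],[0.0,0.0,-0.091],[0.0,0.0,-0.092],[0.0,0.0,-0.091],[0.0,0.0,-0.092],[0.0,0.0,-0.091],[0.0,0.0,-0.092],[0.0,0.0,-0.091],[0.0,0.0,-0.092],[0.001,0.0,-0.091],[0.0,0.0,-0.03],[0.0,0.0,-0.03]]
end [0.5291 0.2424 0.2147] [-3.141 -0.    -2.14 ]
```

Request:
carry_out:
  translation:
    - [0.001, 0.042, 0.001]
    - [-0.002, 0.043, 0.0]
    - [-0.006, 0.041, 0.001]
    - [-0.01, 0.042, 0.001]
    - [-0.014, 0.039, 0.0]
    - [-0.017, 0.039, 0.001]
    - [-0.021, 0.037, 0.0]
    - [-0.024, 0.035, 0.001]
    - [-0.027, 0.032, 0.001]
    - [-0.031, 0.03, 0.0]
  turn:
    - [0, 0, -0.092]
    - [0, 0, -0.091]
    - [0, 0, -0.092]
    - [0, 0, -0.091]
    - [0, 0, -0.092]
    - [0, 0, -0.091]
    - [0, 0, -0.092]
    - [0, 0, -0.091]
    - [0, 0, -0.092]
    - [0, 0, -0.091]
  gripper: [1, 1, 1, 1, 1, 1, 1, 1, 1, 1]

```text
time: 22.3
tool_pos: [0.5815, 0.104, 0.22]
tool_rot: [-3.142, -0.0, -2.38]
contact_force: [0.7, -1.5, 0.5]
opening: 0.01
```

Request:
carry_out:
  translation:
    - [-0.032, 0.027, 0.001]
    - [-0.035, 0.024, 0.001]
    - [-0.005, 0.042, 0.002]
    - [-0.005, 0.041, 0.003]
    - [0, 0, 0]
    - [0, 0, 0]
  turn:
    - [0, 0, -0.092]
    - [0, 0, -0.091]
    - [0, 0, -0.03]
    - [0, 0, -0.03]
    - [0, 0, 0]
    - [0, 0, 0]
  gripper: [1, 1, 1, 1, 1, 1]

```text
time: 22.9
tool_pos: [0.529, 0.2427, 0.2133]
tool_rot: [-3.141, 0.0, -2.138]
contact_force: [-0.0, -0.5, -0.5]
opening: 0.0103
```

```bash
python3 over.py w6.png
```

```text
22.95 [0.52974418 0.24206184 0.21333854] [-3.14067266e+00  3.32649270e-04 -2.13995545e+00] 0.01028201009251413 case [-0.0379 -0.0438  0.2133] [ 1.3 -0.4 -0.7]
red [244, 157, 27, 38, 816] [257.  175.5] z.068: [-0.0434 -0.0442  0.068 ]
red [246, 233, 23, 38, 746] [257.  251.5] z.068: [ 0.0422 -0.044   0.068 ]
red [62, 265, 64, 6, 373] [ 93.5 267.5] z.068: [ 0.0624 -0.2266  0.068 ]
yellow [211, 156, 31, 46, 863] [226.  178.5] z.068: [-0.0402 -0.0758  0.068 ]
yellow [229, 258, 7, 54, 239] [232.  284.5] z.068: [ 0.0838 -0.0724  0.068 ]
yellow [279, 258, 7, 54, 243] [282.  284.5] z.068: [ 0.0837 -0.0156  0.068 ]
yellow [84, 321, 312, 14, 2773] [239.5 327.5] z.068: [ 0.1426 -0.0648  0.068 ]
green [300, 157, 37, 38, 895] [318.  175.5] z.068: [-0.0435  0.0178  0.068 ]
blue [273, 157, 31, 38, 856] [288.  175.5] z.068: [-0.0434 -0.0127  0.068 ]
blue [240, 317, 35, 10, 312] [257.  321.5] z.068: [ 0.134  -0.0439  0.068 ]
blue [390, 318, 50, 18, 657] [414.5 326.5] z.068: [0.1405 0.1434 0.068 ]
```

Request:
carry_out:
  translation:
    - [0, 0.001, 0.03]
    - [0, 0, 0.03]
    - [0, 0, 0.02]
    - [0, 0, 0.01]
    - [0, 0, 0]
    - [0, 0, 0]
    - [0, 0, 0]
    - [0, 0, -0.04]
    - [0, 0, 0]
    - [0, 0, 0]
  turn:
    - [0, 0, 0]
    - [0, 0, 0]
    - [0, 0, 0]
    - [0, 0, 0]
    - [0, 0, 0]
    - [0, 0, 0]
    - [0, 0, 0]
    - [0, 0, 0]
    - [0, 0, 0]
    - [0, 0, 0]
  gripper: [1, 1, 1, 1, 1, 0.5, 0.5, 0.5, 1, 1]

```text
time: 23.95
tool_pos: [0.5294, 0.2431, 0.165]
tool_rot: [-3.139, 0.003, -2.14]
contact_force: [-0.2, -0.9, -1.4]
opening: 0.0115
```

```bash
python3 over.py | egrep "case|^red"
```

```text
24.0 [0.52867384 0.24286207 0.16385903] [-3.14036349e+00  1.25929717e-03 -2.13997491e+00] 0.007248036086361112 case [-0.0366 -0.0439  0.1639] [-0.8  0.2 -0.7]
red [243, 165, 31, 56, 1179] [258.  192.5] z.068: [-0.0401 -0.044   0.068 ]
red [33, 301, 88, 22, 1716] [ 76.5 311.5] z.068: [ 0.0826 -0.2229  0.068 ]
```

Request:
carry_out:
  translation:
    - [0, 0, 0.015]
    - [0, 0, 0.015]
    - [0, 0, 0.008]
    - [0, 0, 0.006]
    - [0, 0, 0.004]
    - [0, 0, 0.004]
    - [0, 0, 0]
  turn:
    - [0, 0, 0]
    - [0, 0, 0]
    - [0, 0, 0]
    - [0, 0, 0]
    - [0, 0, 0]
    - [0, 0, 0]
    - [0, 0, 0]
  gripper: [1, 1, 1, 1, 1, 1, 1]

```text
time: 24.7
tool_pos: [0.5329, 0.2442, 0.1164]
tool_rot: [-3.133, 0.01, -2.14]
contact_force: [0.9, 0.3, 22.7]
opening: 0.0006
```

Red is down to the same level as yellow, 0.1164. Next is blue.

Request:
carry_out:
  translation:
    - [0, 0, -0.02]
    - [0, 0, -0.04]
    - [0, -0.04, -0.035]
    - [0, -0.04, 0]
  turn:
    - [0, 0, 0]
    - [0, 0, 0]
    - [0, 0, 0]
    - [0, 0, 0]
  gripper: [1, 0, 0, 0]

```text
time: 25.1
tool_pos: [0.5966, 0.2019, 0.2106]
tool_rot: [-3.134, 0.008, -2.138]
contact_force: [0.4, 0.7, -0.3]
opening: 0.0199
```

```bash
python3 - <<'E'
from h import *
rows([([.5433,-.2335,.21],2.985,12)])
E
```

```text
12 T [[0.033,-0.016,0.0],[0.031,-0.019,0.0],[0.03,-0.021,0.0],[0.027,-0.025,0.0],[0.024,-0.027,0.0],[0.022,-0.029,0.0],[0.019,-0.032,0.0],[0.016,-0.033,0.0],[0.013,-0.034,0.0],[0.009,-0.035,0.0],[0.006,-0.036,0.0],[0.002,-0.037,0.0]]
U [[0.0,0.001,0.097],[0.0,0.001,0.097],[0.0,0.001,0.097],[0.0,0.001,0.097],[0.0,0.001,0.097],[0.0,0.001,0.097],[0.0,0.001,0.096],[0.0,0.001,0.097],[-0.001,0.001,0.096],[0.0,0.001,0.097],[-0.001,0.001,0.096],[0.0,0.001,0.097]]
end [ 0.543  -0.2337  0.2105] [-3.141  0.     2.985]
```

Request:
carry_out:
  translation:
    - [0.033, -0.016, 0.0]
    - [0.031, -0.019, 0.0]
    - [0.03, -0.021, 0.0]
    - [0.027, -0.025, 0.0]
    - [0.024, -0.027, 0.0]
    - [0.022, -0.029, 0.0]
    - [0.019, -0.032, 0.0]
    - [0.016, -0.033, 0.0]
    - [0.013, -0.034, 0.0]
    - [0.009, -0.035, 0.0]
  turn:
    - [0, 0, 0.097]
    - [0, 0, 0.097]
    - [0, 0, 0.097]
    - [0, 0, 0.097]
    - [0, 0, 0.097]
    - [0, 0, 0.097]
    - [0, 0, 0.096]
    - [0, 0, 0.097]
    - [0, 0, 0.096]
    - [0, 0, 0.097]
  gripper: [0, 0, 0, 0, 0, 0, 0, 0, 0, 0]

```text
time: 26.1
tool_pos: [0.5481, -0.1631, 0.2043]
tool_rot: [-3.141, 0.001, -3.112]
contact_force: [-0.2, 0.1, -0.6]
opening: 0.046
```

Request:
carry_out:
  translation:
    - [0.006, -0.036, 0.0]
    - [0.002, -0.037, 0.0]
    - [0, 0, 0]
    - [0, 0, 0]
  turn:
    - [0, 0, 0.096]
    - [0, 0, 0.097]
    - [0, 0, 0]
    - [0, 0, 0]
  gripper: [0, 0, 0, 0]

```text
time: 26.5
tool_pos: [0.539, -0.235, 0.2039]
tool_rot: [3.141, -0.0, 2.981]
contact_force: [0.4, 0.6, -0.3]
opening: 0.046
```

```bash
python3 near.py |egrep -v "^yellow"; python3 -c "
from h import *
rows([([.5433,-.2340,.091],2.985,4)])"
```

```text
26.55 [ 0.53921294 -0.23411642  0.20396101] 2.98284425897577
green [246, 140, 12, 16, 154] [251.5 147.5] z.1: [ 0.5375 -0.2761  0.1   ]
green [343, 240, 18, 3, 41] [351.5 241. ] z.1: [ 0.4594 -0.1747  0.1   ]
blue [247, 185, 11, 20, 191] [252.  194.5] z.1: [ 0.544  -0.2346  0.1   ]
blue [253.  196.6]
green [253.1 149.6]
4 T [[-0.001,0.0,0.028],[-0.001,0.0,0.028],[-0.001,0.001,0.029],[-0.001,0.0,0.028]]
U [[0.0,0.0,-0.001],[0.0,0.0,0.0],[0.0,0.0,-0.001],[0.0,0.0,0.0]]
end [ 0.5433 -0.2337  0.091 ] [ 3.141 -0.     2.985]
```

Request:
carry_out:
  translation:
    - [-0.004, 0, 0.028]
    - [0, 0, 0.028]
    - [0, 0, 0.029]
    - [0, 0, 0.027]
    - [0, 0, 0]
    - [0, 0, 0]
    - [0, 0, 0]
    - [0, 0, 0]
    - [0, 0, 0]
  turn:
    - [0, 0, 0]
    - [0, 0, 0]
    - [0, 0, 0]
    - [0, 0, 0]
    - [0, 0, 0]
    - [0, 0, 0]
    - [0, 0, 0]
    - [0, 0, 0]
    - [0, 0, 0]
  gripper: [0, 0, 0, 0, 1, 1, 1, 1, 1]

```text
time: 27.45
tool_pos: [0.5437, -0.2354, 0.0933]
tool_rot: [-3.141, 0.002, 2.982]
contact_force: [-1.0, 0.0, 0.9]
opening: 0.0107
```

Request:
carry_out:
  translation:
    - [0, 0, 0]
    - [0, 0, -0.045]
    - [0, 0, -0.045]
    - [0, 0, -0.045]
    - [0, 0, 0]
  turn:
    - [0, 0, 0]
    - [0, 0, 0]
    - [0, 0, 0]
    - [0, 0, 0]
    - [0, 0, 0]
  gripper: [1, 1, 1, 1, 1]

```text
time: 27.95
tool_pos: [0.5458, -0.2368, 0.2344]
tool_rot: [-3.137, 0.012, 2.982]
contact_force: [0.6, -0.8, -0.1]
opening: 0.0101
```

```bash
python3 - <<'E'
from h import *
o=robot.observe();print(o["time"],o["tool_pos"],o["tool_rot"],o["opening"],o["contact_force"])
rows([(case(-.12,-.0,.222),-2.2,10),(case(-.037,-.011,.215),-2.14,2)])
E
```

```text
27.95 [ 0.54579596 -0.23682824  0.23435861] [-3.13656854  0.01235219  2.98217731] 0.01005727277092031 [ 0.59767462 -0.76787091 -0.0518307 ]
12 T [[0.003,0.04,0.001],[-0.001,0.04,0.001],[-0.005,0.039,0.001],[-0.009,0.039,0.001],[-0.014,0.037,0.001],[-0.018,0.036,0.001],[-0.022,0.033,0.002],[-0.025,0.031,0.001],[-0.029,0.028,0.001],[-0.031,0.025,0.001],[-0.003,0.042,0.004],[-0.004,0.041,0.003]]
U [[-0.001,0.001,-0.11],[-0.001,0.001,-0.11],[-0.001,0.001,-0.11],[-0.001,0.001,-0.11],[-0.001,0.001,-0.11],[-0.001,0.001,-0.11],[-0.001,0.001,-0.11],[-0.001,0.0,-0.11],[-0.001,0.001,-0.111],[-0.002,0.0,-0.11],[0.0,0.0,-0.03],[0.0,0.0,-0.03]]
end [0.5114 0.2145 0.2153] [ 3.141  0.    -2.14 ]
```

Request:
carry_out:
  translation:
    - [0.003, 0.04, 0.001]
    - [-0.001, 0.04, 0.001]
    - [-0.005, 0.039, 0.001]
    - [-0.009, 0.039, 0.001]
    - [-0.014, 0.037, 0.001]
    - [-0.018, 0.036, 0.001]
    - [-0.022, 0.033, 0.002]
    - [-0.025, 0.031, 0.001]
    - [-0.029, 0.028, 0.001]
    - [-0.031, 0.025, 0.001]
  turn:
    - [0, 0, -0.11]
    - [0, 0, -0.11]
    - [0, 0, -0.11]
    - [0, 0, -0.11]
    - [0, 0, -0.11]
    - [0, 0, -0.11]
    - [0, 0, -0.11]
    - [0, 0, -0.11]
    - [0, 0, -0.111]
    - [0, 0, -0.11]
  gripper: [1, 1, 1, 1, 1, 1, 1, 1, 1, 1]

```text
time: 28.95
tool_pos: [0.5722, 0.1642, 0.2153]
tool_rot: [3.141, -0.001, -2.196]
contact_force: [1.1, 0.5, -0.0]
opening: 0.0103
```

Request:
carry_out:
  translation:
    - [-0.003, 0.042, 0.004]
    - [-0.004, 0.041, 0.003]
    - [0, 0, 0]
    - [0, 0, 0]
  turn:
    - [0, 0, -0.03]
    - [0, 0, -0.03]
    - [0, 0, 0]
    - [0, 0, 0]
  gripper: [1, 1, 1, 1]

```text
time: 29.35
tool_pos: [0.5082, 0.2166, 0.2088]
tool_rot: [-3.141, -0.0, -2.138]
contact_force: [-0.4, 0.5, -0.7]
opening: 0.0104
```

```bash
python3 over.py w7.png; python3 -c "
from h import *
rows([(case(-.037,-.011,.21),-2.14,1)])"
```

```text
29.4 [0.50899279 0.21597941 0.20892142] [-3.14096844e+00  1.04937306e-05 -2.13991430e+00] 0.010342647071317485 case [-0.0345 -0.0107  0.2089] [ 0.7 -1.  -0.3]
red [210, 154, 32, 42, 858] [225.5 174.5] z.068: [-0.042  -0.0424  0.068 ]
red [23, 264, 77, 7, 509] [ 61. 267.] z.068: [ 0.0627 -0.2263  0.068 ]
yellow [173, 154, 41, 46, 982] [193.  176.5] z.068: [-0.0398 -0.075   0.068 ]
yellow [229, 258, 7, 54, 241] [232.  284.5] z.068: [ 0.0843 -0.0387  0.068 ]
yellow [279, 258, 7, 54, 238] [282.  284.5] z.068: [0.0842 0.0173 0.068 ]
yellow [83, 321, 314, 14, 2864] [239.5 327.5] z.068: [ 0.1422 -0.0312  0.068 ]
green [509, 64, 3, 22, 52] [510.   74.5] z.068: [-0.1358  0.2195  0.068 ]
green [273, 155, 32, 38, 854] [288.5 173.5] z.068: [-0.0431  0.0206  0.068 ]
blue [244, 154, 27, 39, 845] [257. 173.] z.068: [-0.0436 -0.0109  0.068 ]
blue [246, 232, 23, 38, 729] [257.  250.5] z.068: [ 0.0421 -0.0108  0.068 ]
blue [240, 317, 35, 9, 311] [257. 321.] z.068: [ 0.133  -0.0106  0.068 ]
blue [390, 319, 17, 16, 87] [398.  326.5] z.068: [0.1403 0.1547 0.068 ]
1 T [[0.0,-0.003,-0.001]]
U [[-0.001,0.0,0.0]]
end [0.5115 0.2144 0.2099] [ 3.141  0.    -2.14 ]
```

Request:
carry_out:
  translation:
    - [0, -0.003, 0.03]
    - [0, 0, 0.03]
    - [0, 0, 0.018]
    - [0, 0, 0.008]
    - [0, 0, 0]
    - [0, 0, 0]
    - [0, 0, 0]
    - [0, 0, -0.04]
    - [0, 0, 0]
    - [0, 0, 0]
  turn:
    - [0, 0, 0]
    - [0, 0, 0]
    - [0, 0, 0]
    - [0, 0, 0]
    - [0, 0, 0]
    - [0, 0, 0]
    - [0, 0, 0]
    - [0, 0, 0]
    - [0, 0, 0]
    - [0, 0, 0]
  gripper: [1, 1, 1, 1, 1, 0.5, 0.5, 0.5, 1, 1]

```text
time: 30.4
tool_pos: [0.5121, 0.2148, 0.1648]
tool_rot: [-3.139, 0.003, -2.14]
contact_force: [-1.0, -0.4, -0.4]
opening: 0.0114
```

```bash
python3 over.py | egrep "case|^blue"
```

```text
30.45 [0.51137365 0.21460522 0.16363262] [-3.14046868e+00  1.05917968e-03 -2.13999411e+00] 0.007402781100129363 case [-0.0372 -0.0108  0.1636] [ 0.8 -0.7  0. ]
blue [242, 166, 32, 57, 1188] [257.5 194. ] z.068: [-0.0395 -0.0113  0.068 ]
```

Request:
carry_out:
  translation:
    - [0, 0, 0.015]
    - [0, 0, 0.015]
    - [0, 0, 0.008]
    - [0, 0, 0.006]
    - [0, 0, 0.004]
    - [0, 0, 0.004]
    - [0, 0, 0]
  turn:
    - [0, 0, 0]
    - [0, 0, 0]
    - [0, 0, 0]
    - [0, 0, 0]
    - [0, 0, 0]
    - [0, 0, 0]
    - [0, 0, 0]
  gripper: [1, 1, 1, 1, 1, 1, 1]

```text
time: 31.15
tool_pos: [0.516, 0.2158, 0.1164]
tool_rot: [-3.132, 0.01, -2.14]
contact_force: [0.8, 1.2, 25.6]
opening: 0.0005
```

Blue is down at 0.1164 as well. Next is green.

Request:
carry_out:
  translation:
    - [0, 0, -0.02]
    - [0, 0, -0.04]
    - [0, -0.04, -0.035]
    - [0, -0.04, 0]
    - [0, 0, 0]
  turn:
    - [0, 0, 0]
    - [0, 0, 0]
    - [0, 0, 0]
    - [0, 0, 0]
    - [0, 0, 0]
  gripper: [1, 0, 0, 0, 0]

```text
time: 31.65
tool_pos: [0.5804, 0.1701, 0.205]
tool_rot: [-3.137, 0.002, -2.143]
contact_force: [-0.6, 0.2, -0.6]
opening: 0.028
```

```bash
python3 - <<'E'
from h import *
rows([([.5367,-.2755,.21],2.985,12)])
E
```

```text
12 T [[0.033,-0.017,0.0],[0.032,-0.02,-0.001],[0.029,-0.023,0.0],[0.027,-0.026,-0.001],[0.024,-0.028,0.0],[0.022,-0.031,0.0],[0.018,-0.032,-0.001],[0.016,-0.034,0.0],[0.012,-0.035,-0.001],[0.008,-0.037,0.0],[0.005,-0.037,0.0],[0.001,-0.037,-0.001]]
U [[0.0,0.0,0.096],[0.0,0.0,0.096],[0.0,0.0,0.096],[0.0,0.001,0.096],[0.0,0.0,0.096],[0.0,0.001,0.096],[0.0,0.0,0.097],[0.0,0.001,0.096],[-0.001,0.001,0.097],[0.0,0.0,0.096],[-0.001,0.001,0.097],[0.0,0.0,0.096]]
end [ 0.5372 -0.2755  0.2103] [-3.142  0.     2.985]
```

Request:
carry_out:
  translation:
    - [0.033, -0.017, 0.0]
    - [0.032, -0.02, -0.001]
    - [0.029, -0.023, 0.0]
    - [0.027, -0.026, -0.001]
    - [0.024, -0.028, 0.0]
    - [0.022, -0.031, 0.0]
    - [0.018, -0.032, -0.001]
    - [0.016, -0.034, 0.0]
    - [0.012, -0.035, -0.001]
    - [0.008, -0.037, 0.0]
  turn:
    - [0, 0, 0.096]
    - [0, 0, 0.096]
    - [0, 0, 0.096]
    - [0, 0, 0.096]
    - [0, 0, 0.096]
    - [0, 0, 0.096]
    - [0, 0, 0.097]
    - [0, 0, 0.096]
    - [0, 0, 0.097]
    - [0, 0, 0.096]
  gripper: [0, 0, 0, 0, 0, 0, 0, 0, 0, 0]

```text
time: 32.65
tool_pos: [0.5408, -0.1998, 0.2078]
tool_rot: [3.141, -0.0, -3.106]
contact_force: [0.8, -0.6, -0.2]
opening: 0.0462
```

Request:
carry_out:
  translation:
    - [0.005, -0.037, 0.0]
    - [0.001, -0.037, -0.001]
    - [0, 0, 0]
    - [0, 0, 0]
  turn:
    - [0, 0, 0.097]
    - [0, 0, 0.096]
    - [0, 0, 0]
    - [0, 0, 0]
  gripper: [0, 0, 0, 0]

```text
time: 33.05
tool_pos: [0.5343, -0.2731, 0.2083]
tool_rot: [3.141, -0.001, 2.987]
contact_force: [-0.2, 0.2, 0.3]
opening: 0.0457
```

```bash
python3 near.py |egrep -v "^yellow"; python3 -c "
from h import *
rows([([.5369,-.2757,.091],2.985,4)])"
```

```text
33.1 [ 0.53457423 -0.27227083  0.20847869] 2.988805108791407
green [249, 180, 11, 19, 171] [254. 189.] z.1: [ 0.5368 -0.276   0.1   ]
blue [254.3 233.7]
green [254.8 191. ]
4 T [[-0.001,-0.001,0.029],[0.0,-0.001,0.03],[-0.001,0.0,0.029],[-0.001,-0.001,0.029]]
U [[0.0,0.0,0.001],[0.0,0.0,0.001],[0.0,0.0,0.001],[0.001,-0.001,0.001]]
end [ 0.537  -0.2756  0.0915] [-3.142  0.     2.985]
```

Request:
carry_out:
  translation:
    - [-0.003, -0.003, 0.029]
    - [0, 0, 0.03]
    - [0, 0, 0.029]
    - [0, 0, 0.028]
    - [0, 0, 0]
    - [0, 0, 0]
    - [0, 0, 0]
    - [0, 0, 0]
    - [0, 0, 0]
  turn:
    - [0, 0, 0]
    - [0, 0, 0]
    - [0, 0, 0]
    - [0, 0, 0]
    - [0, 0, 0]
    - [0, 0, 0]
    - [0, 0, 0]
    - [0, 0, 0]
    - [0, 0, 0]
  gripper: [0, 0, 0, 0, 1, 1, 1, 1, 1]

```text
time: 34.0
tool_pos: [0.5379, -0.2768, 0.0943]
tool_rot: [-3.141, 0.002, 2.988]
contact_force: [0.1, -0.5, 1.7]
opening: 0.0106
```

Request:
carry_out:
  translation:
    - [0, 0, 0]
    - [0, 0, -0.045]
    - [0, 0, -0.045]
    - [0, 0, -0.045]
    - [0, 0, 0]
  turn:
    - [0, 0, 0]
    - [0, 0, 0]
    - [0, 0, 0]
    - [0, 0, 0]
    - [0, 0, 0]
  gripper: [1, 1, 1, 1, 1]

```text
time: 34.5
tool_pos: [0.5399, -0.2782, 0.2354]
tool_rot: [-3.136, 0.012, 2.988]
contact_force: [0.7, 0.1, 0.1]
opening: 0.0103
```

```bash
python3 - <<'E'
from h import *
o=robot.observe();print(o["time"],o["tool_pos"],o["tool_rot"],o["opening"],o["contact_force"])
rows([(case(-.12,.03,.222),-2.2,10),(case(-.037,.022,.215),-2.14,2)])
E
```

```text
34.5 [ 0.53986072 -0.27822739  0.23543224] [-3.13571306  0.01213474  2.98818362] 0.010301741475240263 [0.68293881 0.07511098 0.06324654]
12 T [[0.004,0.041,0.001],[0.0,0.042,0.001],[-0.004,0.041,0.001],[-0.009,0.04,0.001],[-0.014,0.039,0.002],[-0.018,0.038,0.001],[-0.021,0.035,0.001],[-0.026,0.033,0.001],[-0.028,0.03,0.002],[-0.032,0.026,0.001],[-0.002,0.042,0.003],[-0.003,0.041,0.004]]
U [[-0.001,0.001,-0.11],[-0.001,0.001,-0.109],[-0.001,0.001,-0.11],[-0.001,0.001,-0.109],[-0.001,0.001,-0.11],[-0.001,0.0,-0.109],[-0.001,0.001,-0.11],[-0.001,0.0,-0.109],[-0.002,0.001,-0.11],[-0.001,0.0,-0.109],[0.0,0.0,-0.03],[0.0,0.0,-0.03]]
end [0.494  0.1872 0.2149] [-3.141  0.    -2.14 ]
```

Request:
carry_out:
  translation:
    - [0.004, 0.041, 0.001]
    - [0, 0.042, 0.001]
    - [-0.004, 0.041, 0.001]
    - [-0.009, 0.04, 0.001]
    - [-0.014, 0.039, 0.002]
    - [-0.018, 0.038, 0.001]
    - [-0.021, 0.035, 0.001]
    - [-0.026, 0.033, 0.001]
    - [-0.028, 0.03, 0.002]
    - [-0.032, 0.026, 0.001]
  turn:
    - [0, 0, -0.11]
    - [0, 0, -0.109]
    - [0, 0, -0.11]
    - [0, 0, -0.109]
    - [0, 0, -0.11]
    - [0, 0, -0.109]
    - [0, 0, -0.11]
    - [0, 0, -0.109]
    - [0, 0, -0.11]
    - [0, 0, -0.109]
  gripper: [1, 1, 1, 1, 1, 1, 1, 1, 1, 1]

```text
time: 35.5
tool_pos: [0.5558, 0.1386, 0.2153]
tool_rot: [3.141, -0.001, -2.196]
contact_force: [0.2, 0.5, 0.1]
opening: 0.0103
```

Request:
carry_out:
  translation:
    - [-0.002, 0.042, 0.003]
    - [-0.003, 0.041, 0.004]
    - [0, 0, 0]
    - [0, 0, 0]
  turn:
    - [0, 0, -0.03]
    - [0, 0, -0.03]
    - [0, 0, 0]
    - [0, 0, 0]
  gripper: [1, 1, 1, 1]

```text
time: 35.9
tool_pos: [0.491, 0.1894, 0.2088]
tool_rot: [-3.141, -0.0, -2.139]
contact_force: [0.1, 0.1, -0.4]
opening: 0.0102
```

```bash
python3 over.py w8.png | egrep "case|^green|^blue"; python3 -c "
from h import *
rows([(case(-.037,.022,.21),-2.14,1)])"
```

```text
35.95 [0.49181188 0.18878664 0.20891563] [-3.14085994e+00  1.33906614e-04 -2.13989692e+00] 0.01022577183103818 case [-0.0347  0.0215  0.2089] [-0.1  0.1 -0.8]
green [480, 43, 32, 52, 1341] [495.5  68.5] z.068: [-0.1411  0.2373  0.068 ]
green [244, 155, 27, 38, 807] [257.  173.5] z.068: [-0.0433  0.0213  0.068 ]
green [247, 231, 22, 39, 732] [257.5 250. ] z.068: [0.0413 0.022  0.068 ]
blue [211, 155, 31, 43, 861] [226. 176.] z.068: [-0.0406 -0.0097  0.068 ]
blue [104, 317, 23, 10, 165] [115.  321.5] z.068: [ 0.1339 -0.1442  0.068 ]
blue [240, 317, 35, 9, 293] [257. 321.] z.068: [0.1328 0.0216 0.068 ]
1 T [[0.0,-0.002,-0.001]]
U [[-0.001,0.0,0.0]]
end [0.4935 0.1877 0.2099] [ 3.141  0.    -2.14 ]
```

Request:
carry_out:
  translation:
    - [0, -0.003, 0.03]
    - [0, 0, 0.03]
    - [0, 0, 0.018]
    - [0, 0, 0.008]
    - [0, 0, 0]
    - [0, 0, 0]
    - [0, 0, 0]
    - [0, 0, -0.04]
    - [0, 0, 0]
    - [0, 0, 0]
  turn:
    - [0, 0, 0]
    - [0, 0, 0]
    - [0, 0, 0]
    - [0, 0, 0]
    - [0, 0, 0]
    - [0, 0, 0]
    - [0, 0, 0]
    - [0, 0, 0]
    - [0, 0, 0]
    - [0, 0, 0]
  gripper: [1, 1, 1, 1, 1, 0.5, 0.5, 0.5, 1, 1]

```text
time: 36.95
tool_pos: [0.4948, 0.1875, 0.1645]
tool_rot: [-3.139, 0.003, -2.14]
contact_force: [-1.2, 0.8, -0.1]
opening: 0.0112
```

```bash
python3 over.py | egrep "case|^green"
```

```text
37.0 [0.4940595  0.18737132 0.1634097 ] [-3.14060479e+00  8.83485088e-04 -2.13995270e+00] 0.007555370194141441 case [-0.0373  0.0215  0.1634] [0.5 0.2 0.4]
green [243, 166, 31, 56, 1127] [258.  193.5] z.068: [-0.0401  0.0215  0.068 ]
```

Request:
carry_out:
  translation:
    - [0, 0, 0.015]
    - [0, 0, 0.015]
    - [0, 0, 0.008]
    - [0, 0, 0.006]
    - [0, 0, 0.004]
    - [0, 0, 0.004]
    - [0, 0, 0]
  turn:
    - [0, 0, 0]
    - [0, 0, 0]
    - [0, 0, 0]
    - [0, 0, 0]
    - [0, 0, 0]
    - [0, 0, 0]
    - [0, 0, 0]
  gripper: [1, 1, 1, 1, 1, 1, 1]

```text
time: 37.7
tool_pos: [0.4976, 0.1882, 0.1163]
tool_rot: [-3.134, 0.008, -2.14]
contact_force: [-3.6, -1.7, 32.6]
opening: 0.0004
```

All four are down at the same level. I'll retreat and measure the jar.

Request:
carry_out:
  translation:
    - [0, 0, -0.02]
    - [0, 0, -0.04]
    - [0, -0.04, -0.045]
    - [0, -0.045, -0.02]
    - [0, -0.045, 0]
    - [0, 0, 0]
  turn:
    - [0, 0, 0]
    - [0, 0, 0]
    - [0, 0, 0]
    - [0, 0, 0]
    - [0, 0, 0]
    - [0, 0, 0]
  gripper: [1, -0.5, -0.5, -0.5, -0.5, -0.5]

```text
time: 38.3
tool_pos: [0.6016, 0.1175, 0.2283]
tool_rot: [-3.138, 0.001, -2.144]
contact_force: [0.3, -0.3, -1.2]
opening: 0.0358
```

```bash
cat > jar.py <<'E'
from h import *
s=read_camera("scene");t=read_camera("top");o=robot.observe();print(o["time"],o["tool_pos"])
h=cv2.cvtColor(t["img"],cv2.COLOR_RGB2HSV)
for p,nm in((t,"t"),(s,"s")):
    for x in nets.regions_of(p,"jar"):
        m=x["region"];c=np.median(p["img"][m],0);ys,xs=np.where(m);print(nm,round(x["score"],2),c,np.round(x["pixel"],1),atz(p,x["pixel"],.03).round(4))
    for x in nets.tip_of(p,"jar"): print(nm,"tip",round(x["score"],2),np.round(x["pixel"],1),atz(p,x["pixel"],0).round(4))
save(s,"s9.png",box=(130,100,400,300),scale=2.9)
rows([([.545,-.070,.17],-.57)])
E
python3 jar.py
```

```text
38.4 [0.59789785 0.12029704 0.22751984]
t 0.65 [ 45. 117.  62.] [292.1 220.5] [ 0.4427 -0.0939  0.03  ]
t 0.52 [ 49. 126.  67.] [300.4 146.8] [ 0.6591 -0.1156  0.03  ]
t 0.51 [196. 195. 192.] [283.2 183.7] [ 0.5488 -0.0668  0.03  ]
t tip 0.79 [300.4 150.4] [ 0.6546 -0.1186  0.    ]
t tip 0.76 [286.5 181.9] [ 0.5585 -0.0783  0.    ]
t tip 0.7 [289.7 224. ] [ 0.4339 -0.0894  0.    ]
s 0.87 [101.  104.  103.5] [210.6 190.9] [ 0.5608 -0.072   0.03  ]
s 0.75 [32. 73. 40.] [178.8 194.8] [ 0.6467 -0.1148  0.03  ]
s tip 0.78 [213.1 192.3] [ 0.5418 -0.0907  0.    ]
s tip 0.74 [175.8 197.7] [ 0.6471 -0.1391  0.    ]
11 T [[0.017,-0.005,0.005],[0.018,-0.003,0.006],[0.018,-0.001,0.005],[0.018,0.003,0.005],[0.018,0.004,0.006],[0.016,0.008,0.005],[0.015,0.009,0.005],[0.014,0.012,0.005],[0.012,0.013,0.006],[0.01,0.015,0.005],[0.008,0.017,0.005]]
U [[0.0,0.0,-0.143],[0.0,0.0,-0.143],[0.0,0.0,-0.143],[0.0,0.0,-0.142],[0.0,0.0,-0.143],[0.0,0.0,-0.142],[0.0,0.0,-0.143],[0.0,0.0,-0.142],[0.0,0.0,-0.143],[0.0,0.0,-0.142],[0.0,0.0,-0.143]]
end [ 0.5445 -0.0701  0.1704] [ 3.141  0.    -0.57 ]
```

View pics/s9.png

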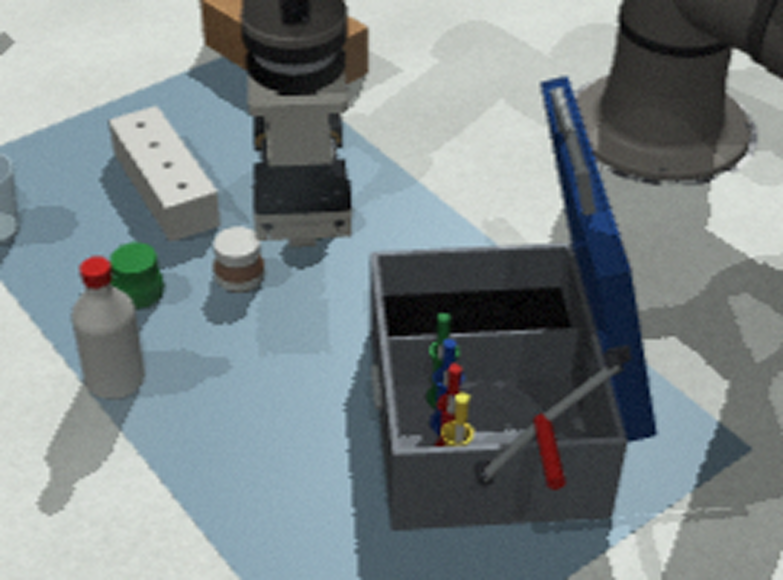

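All four swabs stand in their vials (rims at 430–460 px), the rack is empty and the stay is locked. The amber jar, white cap with brown body, is at (238,258). I'll approach it.

Request:
carry_out:
  translation:
    - [0.017, -0.005, 0.005]
    - [0.018, -0.003, 0.006]
    - [0.018, -0.001, 0.005]
    - [0.018, 0.003, 0.005]
    - [0.018, 0.004, 0.006]
    - [0.016, 0.008, 0.005]
    - [0.015, 0.009, 0.005]
    - [0.014, 0.012, 0.005]
    - [0.012, 0.013, 0.006]
    - [0.01, 0.015, 0.005]
  turn:
    - [0, 0, -0.143]
    - [0, 0, -0.143]
    - [0, 0, -0.143]
    - [0, 0, -0.142]
    - [0, 0, -0.143]
    - [0, 0, -0.142]
    - [0, 0, -0.143]
    - [0, 0, -0.142]
    - [0, 0, -0.143]
    - [0, 0, -0.142]
  gripper: [-0.6, -0.6, -0.6, -0.6, -0.6, -0.6, -0.6, -0.6, -0.6, -0.6]

```text
time: 39.6
tool_pos: [0.5496, -0.0525, 0.1754]
tool_rot: [-3.141, -0.0, -0.707]
contact_force: [1.0, 0.1, -0.8]
opening: 0.0733
```

Request:
carry_out:
  translation:
    - [0.008, 0.017, 0.005]
    - [0, 0, 0]
    - [0, 0, 0]
  turn:
    - [0, 0, -0.143]
    - [0, 0, 0]
    - [0, 0, 0]
  gripper: [-0.6, -0.6, -0.6]

```text
time: 39.9
tool_pos: [0.545, -0.0703, 0.1706]
tool_rot: [-3.141, -0.0, -0.574]
contact_force: [0.4, 0.6, -0.5]
opening: 0.0733
```

```bash
cat > jw.py <<'E'
from h import *
w=read_camera("wrist");o=robot.observe();print(o["time"],o["tool_pos"],o["tool_rot"],o["opening"])
h=cv2.cvtColor(w["img"],cv2.COLOR_RGB2HSV)
for x in nets.regions_of(w,"jar"):
    m=x["region"];print(round(x["score"],2),np.median(w["img"][m],0),x["pixel"])
g=((h[...,1]<40)&(h[...,2]>150)).astype(np.uint8);g[280:]=0
k,l,st,ce=cv2.connectedComponentsWithStats(g)
for i in range(1,k):
    if st[i,4]>150:
        c=(st[i,0]+st[i,2]/2-.5,st[i,1]+st[i,3]/2-.5);print(st[i].tolist(),ce[i].round(1),"cap z.05",atz(w,c,.05).round(4),atz(w,ce[i],.05).round(4))
save(w,"wj.png",scale=1.3)
E
python3 jw.py
```

```text
39.95 [ 0.54531243 -0.06999885  0.17073982] [-3.14109088e+00 -5.44411185e-04 -5.73386230e-01] 0.07348707678168166
0.87 [190. 189. 183.] [268.2, 184.2]
0.79 [ 55. 135.  73.] [374.1, 166.2]
[425, 19, 87, 190, 7608] [486.5  98.6] cap z.05 [ 0.7381 -0.1142  0.05  ] [ 0.7563 -0.111   0.05  ]
[244, 168, 52, 49, 1961] [269.4 192.1] cap z.05 [ 0.5529 -0.0801  0.05  ] [ 0.5528 -0.0801  0.05  ]
[0, 185, 53, 71, 1624] [ 19.2 224.4] cap z.05 [0.3384 0.0249 0.05  ] [0.3294 0.0252 0.05  ]
[213, 245, 32, 24, 270] [227.7 260.3] cap z.05 [ 0.4817 -0.115   0.05  ] [ 0.4786 -0.1181  0.05  ]
[296, 259, 28, 10, 151] [312.6 265.1] cap z.05 [ 0.5466 -0.1665  0.05  ] [ 0.5483 -0.1698  0.05  ]
```

View pics/wj.png

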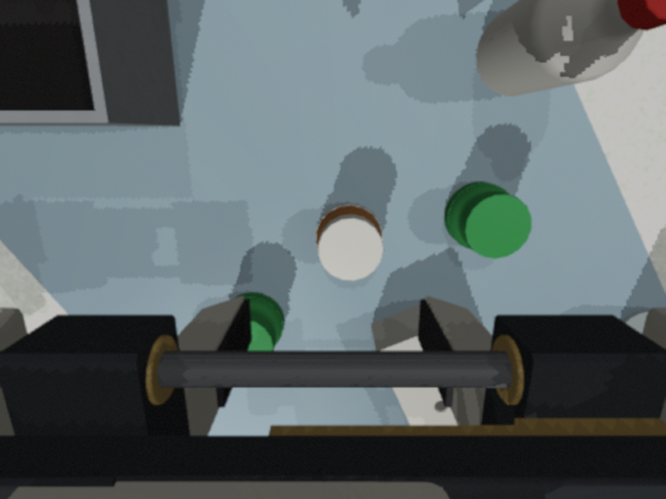

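The jar's white cap is at (350,248) with the amber rim visible, centre (0.553, −0.080). The green ones are clear of the fingers. I'll grasp it.

Request:
carry_out:
  translation:
    - [0.012, 0.004, 0.03]
    - [0, 0, 0.045]
    - [0, 0, 0.045]
    - [0, 0, 0.025]
    - [0, 0, 0.01]
    - [0, 0, 0]
    - [0, 0, 0]
    - [0, 0, 0]
    - [0, 0, 0]
    - [0, 0, 0]
  turn:
    - [0, 0, 0]
    - [0, 0, 0]
    - [0, 0, 0]
    - [0, 0, 0]
    - [0, 0, 0]
    - [0, 0, 0]
    - [0, 0, 0]
    - [0, 0, 0]
    - [0, 0, 0]
    - [0, 0, 0]
  gripper: [-0.6, -0.6, -0.6, -0.6, -0.6, 1, 1, 1, 1, 1]
  squeeze: 20

```text
time: 41.0
tool_pos: [0.5542, -0.0809, 0.0169]
tool_rot: [-3.141, -0.003, -0.571]
contact_force: [-0.5, 1.8, 6.5]
opening: 0.0514
```

Request:
carry_out:
  translation:
    - [0, 0, -0.03]
    - [0, 0, -0.045]
    - [0, 0, -0.045]
    - [0, 0, -0.02]
    - [0, 0, 0]
  turn:
    - [0, 0, 0]
    - [0, 0, 0]
    - [0, 0, 0]
    - [0, 0, 0]
    - [0, 0, 0]
  gripper: [1, 1, 1, 1, 1]

```text
time: 41.5
tool_pos: [0.5549, -0.0814, 0.1589]
tool_rot: [-3.14, -0.007, -0.571]
contact_force: [0.5, 0.1, -2.4]
opening: 0.0518
```

```bash
python3 - <<'E'
from h import *
o=robot.observe();print(o["time"],o["tool_pos"],o["tool_rot"],o["opening"],o["contact_force"])
rows([(case(-.13,.082,.20),-.57,5),(case(-.036,.082,.17),-.57,3)])
E
```

```text
41.5 [ 0.55486696 -0.08137448  0.15893876] [-3.13963507 -0.00723927 -0.57110775] 0.05180161102524586 [ 0.53815648  0.09685035 -2.44620949]
8 T [[-0.021,-0.027,-0.008],[-0.02,-0.026,-0.009],[-0.021,-0.027,-0.008],[-0.021,-0.026,-0.008],[-0.02,-0.027,-0.008],[-0.031,0.0,0.01],[-0.032,0.0,0.01],[-0.031,0.0,0.01]]
U [[0.0,-0.001,0.0],[0.0,-0.002,0.0],[-0.001,-0.001,0.0],[0.0,-0.002,-0.001],[-0.001,-0.001,0.0],[0.0,0.0,0.0],[0.0,0.0,0.0],[0.0,0.0,0.0]]
end [0.4608 0.137  0.1697] [ 3.142 -0.    -0.57 ]
```

Request:
carry_out:
  translation:
    - [-0.021, -0.027, -0.008]
    - [-0.02, -0.026, -0.009]
    - [-0.021, -0.027, -0.008]
    - [-0.021, -0.026, -0.008]
    - [-0.02, -0.027, -0.008]
    - [-0.031, 0, 0.01]
    - [-0.032, 0, 0.01]
    - [-0.031, 0, 0.01]
    - [0, 0, 0]
    - [0, 0, 0]
  turn:
    - [0, -0.007, 0]
    - [0, 0, 0]
    - [0, 0, 0]
    - [0, 0, 0]
    - [0, 0, 0]
    - [0, 0, 0]
    - [0, 0, 0]
    - [0, 0, 0]
    - [0, 0, 0]
    - [0, 0, 0]
  gripper: [1, 1, 1, 1, 1, 1, 1, 1, 1, 1]

```text
time: 42.5
tool_pos: [0.4585, 0.1377, 0.1664]
tool_rot: [3.14, 0.008, -0.57]
contact_force: [0.3, -0.0, -1.5]
opening: 0.0517
```

```bash
python3 - <<'E'
from h import *
s=read_camera("scene");save(s,"s10.png",box=(130,60,400,290),scale=2.5);w=read_camera("wrist");save(w,"w10.png")
o=robot.observe();print(o["time"],o["tool_pos"],o["tool_rot"],o["opening"],o["contact_force"],incase(o["tool_pos"]))
rows([(case(-.034,.082,.10),-.57,1),(case(-.034,.082,.069),-.57,1)])
E
```

```text
42.6 [0.45997697 0.13714339 0.16708942] [ 3.14135985  0.0067429  -0.57146507] 0.051498280628960266 [ 0.2890243  -0.14858264 -1.87511651] [-0.03572617  0.08216147  0.16708942]
2 T [[-0.001,0.0,0.067],[0.0,0.0,0.031]]
U [[0.0,0.007,-0.001],[0.0,0.0,0.0]]
end [0.4588 0.1379 0.0691] [ 3.141 -0.    -0.57 ]
```

View pics/s10.png

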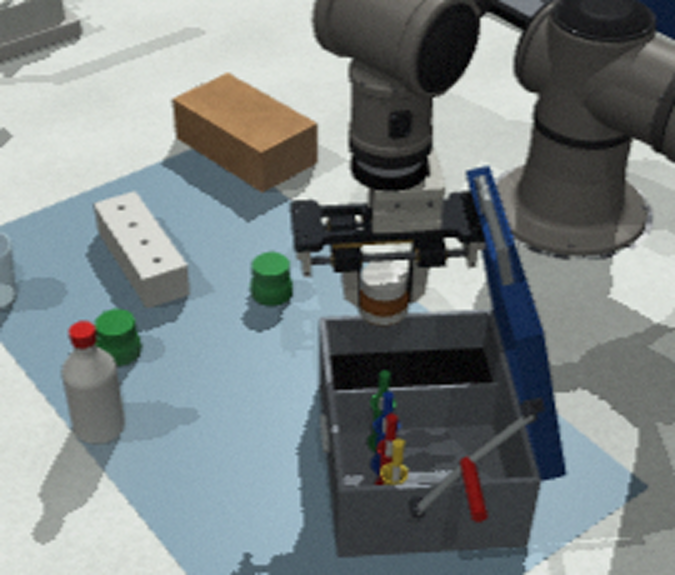

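The jar is held upright over the bay and the gripper is clear of the lid. I'll lower it, shifted slightly to the front.

Request:
carry_out:
  translation:
    - [0.002, 0, 0.03]
    - [0, 0, 0.03]
    - [0, 0, 0.02]
    - [0, 0, 0.01]
    - [0, 0, 0.004]
    - [0, 0, 0.002]
    - [0, 0, 0.002]
  turn:
    - [0, 0.007, 0]
    - [0, 0, 0]
    - [0, 0, 0]
    - [0, 0, 0]
    - [0, 0, 0]
    - [0, 0, 0]
    - [0, 0, 0]
  gripper: [1, 1, 1, 1, 1, 1, 1]

```text
time: 43.3
tool_pos: [0.4617, 0.1366, 0.0702]
tool_rot: [-3.14, -0.002, -0.571]
contact_force: [0.4, -0.3, -1.6]
opening: 0.0514
```

Request:
carry_out:
  translation:
    - [0, 0, 0.002]
    - [0, 0, 0.001]
    - [0, 0, 0]
  turn:
    - [0, 0, 0]
    - [0, 0, 0]
    - [0, 0, 0]
  gripper: [1, 1, 1]

```text
time: 43.6
tool_pos: [0.4614, 0.1367, 0.0679]
tool_rot: [-3.14, -0.002, -0.571]
contact_force: [-2.6, -1.5, 6.7]
opening: 0.0518
```

Request:
carry_out:
  translation:
    - [0, 0, 0]
    - [0, 0, 0]
    - [0, 0, 0]
    - [0, 0, -0.02]
    - [0, 0, -0.04]
    - [0.005, 0, -0.03]
    - [0.04, 0, -0.03]
    - [0.045, 0, 0]
    - [0.045, 0, 0]
    - [0, 0, 0]
  turn:
    - [0, 0, 0]
    - [0, 0, 0]
    - [0, 0, 0]
    - [0, 0, 0]
    - [0, 0, 0]
    - [0, 0, 0]
    - [0, 0, 0]
    - [0, 0, 0]
    - [0, 0, 0]
    - [0, 0, 0]
  gripper: [-0.3, -0.3, -0.3, -0.3, -0.3, -0.3, -0.3, 1, 1, 1]

```text
time: 44.6
tool_pos: [0.578, 0.0605, 0.186]
tool_rot: [-3.141, -0.003, -0.574]
contact_force: [-0.4, 0.2, 0.1]
opening: 0.0404
```

```bash
cat > knob.py <<'E'
from h import *
s=read_camera("scene");t=read_camera("top");w=read_camera("wrist");o=robot.observe();print(o["time"],o["tool_pos"],o["opening"])
from v import comps
sp=[-.0207,-.18]  # stay pivot in case
for nm,p in(("s",s),("t",t),("w",w)):
    for st,ce in comps(p,(-8,8),amin=60): print(nm,st,np.round(ce,1),incase(atz(p,ce,.152)).round(4))
    for x in nets.tip_of(p,"knee_grip"): print(nm,"kg",round(x["score"],2),x["pixel"],incase(atz(p,x["pixel"],.152)).round(4))
    for x in nets.tip_of(p,"stay_pivot"): print(nm,"sp",round(x["score"],2),x["pixel"],incase(atz(p,x["pixel"],.085)).round(4))
for x in nets.regions_of(t,"jar"): print(round(x["score"],2),incase(atz(t,x["pixel"],.1)).round(3))
save(s,"s11.png",box=(230,90,400,290),scale=3)
E
python3 knob.py
```

```text
44.75 [0.57352561 0.06384074 0.18583143] 0.028112716299879843
s [158, 189, 10, 10, 90] [162.5 193.5] [-0.3521  0.0687  0.152 ]
s [281, 225, 8, 22, 68] [284.5 235.5] [-0.0518 -0.1012  0.152 ]
s [314, 243, 11, 26, 157] [319.  255.5] [ 0.0188 -0.1674  0.152 ]
s kg 0.67 [320.2, 256.5] [ 0.021  -0.1705  0.152 ]
s kg 0.67 [287.9, 210.1] [-0.0327 -0.0169  0.152 ]
s sp 0.95 [298.8, 277.4] [-0.0242 -0.1751  0.085 ]
t [268, 106, 10, 11, 86] [272.5 111. ] [-0.3509  0.0763  0.152 ]
t [107, 166, 21, 15, 103] [117. 173.] [ 0.0183 -0.1709  0.152 ]
t [169, 181, 13, 13, 97] [175. 187.] [-0.0367 -0.0225  0.152 ]
t kg 0.72 [113.4, 172.8] [ 0.0232 -0.1791  0.152 ]
t sp 0.8 [132.8, 164.1] [-0.024  -0.1721  0.085 ]
t sp 0.46 [145.2, 213.3] [ 0.0685 -0.0631  0.085 ]
w [48, 18, 91, 49, 2088] [93. 42.] [-0.079  -0.0278  0.152 ]
w [492, 189, 20, 39, 565] [501.5 208. ] [-0.3335  0.0728  0.152 ]
0.72 [-0.128  0.281  0.1  ]
```

View pics/s11.png

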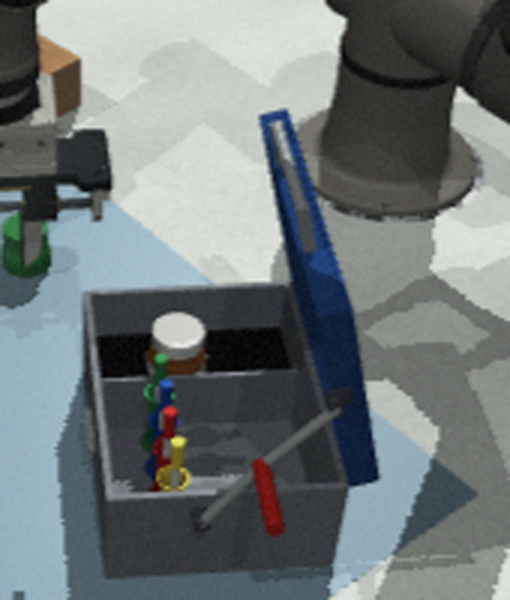

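The jar stands upright in the bay, cap at (180,335), the swabs are down and the stay is still locked. Step 2 should be met. Next I'll go to the knob, which lies at about x=0.0185, y=−0.137 to −0.202 in the case frame.

```bash
python3 - <<'E'
from h import *
s=read_camera("scene")
print("jar cap",incase(atz(s,(290,201.7),.101)).round(4))
rows([(case(-.14,-.10,.25),-.57,5),(case(-.12,-.19,.25),-.57,3),(case(.0185,-.19,.21),-.57,4)])
E
```

```text
jar cap [-0.0138  0.0657  0.101 ]
12 T [[-0.006,-0.036,-0.013],[-0.007,-0.037,-0.012],[-0.006,-0.036,-0.013],[-0.006,-0.037,-0.013],[-0.006,-0.036,-0.012],[-0.007,-0.03,0.0],[-0.007,-0.03,0.0],[-0.006,-0.03,0.0],[-0.035,0.0,0.01],[-0.034,0.0,0.01],[-0.035,0.0,0.01],[-0.035,0.0,0.01]]
U [[0.0,0.0,0.0],[0.0,0.0,0.0],[0.0,0.0,0.0],[0.0,0.0,0.0],[0.0,0.0,0.0],[0.0,0.0,0.0],[0.0,0.0,0.0],[0.0,0.0,0.0],[0.0,0.0,0.0],[0.0,0.0,0.0],[0.0,0.0,0.0],[0.0,0.0,0.0]]
end [0.561  0.3956 0.2098] [-3.141 -0.    -0.57 ]
```

```bash
python3 - <<'E'
from h import *
s=read_camera("scene");t=read_camera("top");w=read_camera("wrist")
L=[]
for nm,p in(("s",s),("t",t),("w",w)):
    print(nm,"expect px",proj(p,case(-.038,.082,.101)).round(1))
    h=cv2.cvtColor(p["img"],cv2.COLOR_RGB2HSV);g=((h[...,1]<45)&(h[...,2]>140)).astype(np.uint8)
    k,l,st,ce=cv2.connectedComponentsWithStats(g)
    e=proj(p,case(-.038,.082,.101))
    for i in range(1,k):
        if 30<st[i,4]<4000 and np.linalg.norm(ce[i]-e)<40: print(st[i].tolist(),ce[i].round(1),incase(atz(p,ce[i],.098)).round(4))
    for x in nets.regions_of(p,"jar"): print("net",round(x["score"],2),np.round(x["pixel"],1))
save(t,"t12.png",box=(80,100,300,290),scale=3)
E
```

```text
s expect px [280.4 198.1]
[283, 194, 18, 12, 160] [291.6 199.4] [-0.0075  0.0776  0.098 ]
net 0.68 [291.4 201.6]
net 0.67 [176.5 193.1]
net 0.66 [240.4 171.6]
net 0.3 [310.8 226.3]
t expect px [209.9 210.2]
net 0.65 [304.8 149.7]
net 0.55 [293.4 227.2]
w expect px [ 97.1 199.1]
[32, 160, 58, 56, 2495] [ 60.7 187.3] [-0.0076  0.0726  0.098 ]
net 0.91 [ 74.3 182.8]
net 0.71 [393.5 258.6]
net 0.45 [255.8 318.1]
net 0.21 [116.5  87. ]
```

View pics/t12.png

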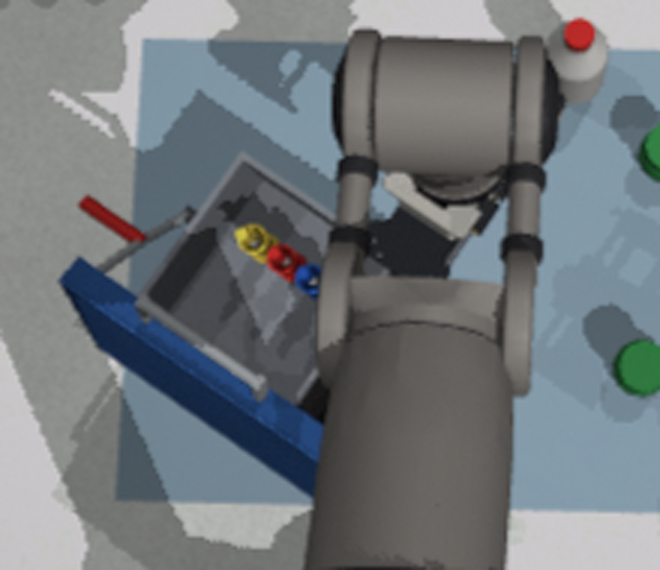

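Two views agree that the jar is now at about (−0.008, 0.075) in the case frame, 30 mm along the bay from where I set it. It was probably the announced knock. It is still inside the bay, so I'll check its height, then move on.

```bash
python3 - <<'E'
from h import *
s=read_camera("scene");w=read_camera("wrist")
L=[]
for nm,p in(("s",s),("w",w)):
    h=cv2.cvtColor(p["img"],cv2.COLOR_RGB2HSV);g=((h[...,1]<45)&(h[...,2]>140)).astype(np.uint8)
    k,l,st,ce=cv2.connectedComponentsWithStats(g);e=proj(p,case(-.008,.075,.1))
    for i in range(1,k):
        if 100<st[i,4]<4000 and np.linalg.norm(ce[i]-e)<15: L.append((p,ce[i]));print(st[i])
print(incase(tri(L)),robot.observe()["time"])
E
```

```text
[283 194  18  12 160]
[  32  160   58   56 2485]
[-0.00919136  0.07208389  0.10219103] 45.55
```

Request:
carry_out:
  translation:
    - [-0.006, -0.036, -0.013]
    - [-0.007, -0.037, -0.012]
    - [-0.006, -0.036, -0.013]
    - [-0.006, -0.037, -0.013]
    - [-0.006, -0.036, -0.012]
    - [-0.007, -0.03, 0]
    - [-0.007, -0.03, 0]
    - [-0.006, -0.03, 0]
    - [0, 0, 0]
  turn:
    - [0, 0, 0]
    - [0, 0, 0]
    - [0, 0, 0]
    - [0, 0, 0]
    - [0, 0, 0]
    - [0, 0, 0]
    - [0, 0, 0]
    - [0, 0, 0]
    - [0, 0, 0]
  gripper: [1, 1, 1, 1, 1, 1, 1, 1, 1]

```text
time: 46.45
tool_pos: [0.6783, 0.3238, 0.2472]
tool_rot: [3.141, 0.002, -0.567]
contact_force: [0.3, 0.3, -0.4]
opening: 0.0005
```

```bash
cat > j2.py <<'E'
from h import *
w=read_camera("wrist");s=read_camera("scene");t=read_camera("top");o=robot.observe();print(o["time"],incase(o["tool_pos"]),o["tool_rot"])
for nm,p in(("s",s),("t",t),("w",w)):
    h=cv2.cvtColor(p["img"],cv2.COLOR_RGB2HSV);g=((h[...,1]<45)&(h[...,2]>130)).astype(np.uint8);e=proj(p,case(-.008,.078,.1))
    k,l,st,ce=cv2.connectedComponentsWithStats(g)
    for i in range(1,k):
        if 40<st[i,4]<4000 and np.linalg.norm(ce[i]-e)<25: print(nm,st[i].tolist(),incase(atz(p,ce[i],.098)).round(4))
    for x in nets.tip_of(p,"knee_grip"): print(nm,"kg",round(x["score"],2),np.round(x["pixel"]),incase(atz(p,x["pixel"],.152)).round(4))
E
python3 j2.py
```

```text
46.6 [-0.12126365 -0.18913057  0.24896295] [ 3.14041528e+00  2.26537840e-04 -5.71134816e-01]
s kg 0.78 [319. 259.] [ 0.0175 -0.1784  0.152 ]
s kg 0.3 [284. 254.] [-0.0589 -0.1583  0.152 ]
s kg 0.28 [325. 143.] [0.1133 0.2559 0.152 ]
t [192, 209, 18, 18, 249] [-0.0073  0.0715  0.098 ]
t kg 0.58 [186. 193.] [-0.0399  0.0093  0.152 ]
w kg 0.92 [105. 210.] [ 0.0148 -0.1795  0.152 ]
```

The jar is upright with its top at about 0.10. Going to the knob.

Request:
carry_out:
  translation:
    - [-0.035, 0, 0.01]
    - [-0.034, 0, 0.01]
    - [-0.035, 0, 0.01]
    - [-0.034, 0, 0.01]
    - [0, 0, 0.015]
    - [0, 0, 0.015]
    - [0, 0, 0.01]
  turn:
    - [0, 0, 0]
    - [0, 0, 0]
    - [0, 0, 0]
    - [0, 0, 0]
    - [0, 0, 0]
    - [0, 0, 0]
    - [0, 0, 0]
  gripper: [1, 1, 1, 1, 1, 1, 1]

```text
time: 47.45
tool_pos: [0.562, 0.3939, 0.1692]
tool_rot: [3.141, -0.0, -0.572]
contact_force: [0.2, -0.2, -0.0]
opening: 0.0003
```

```bash
python3 j2.py
```

```text
47.6 [ 0.01643666 -0.18933036  0.16935423] [ 3.14083437e+00  2.81259533e-04 -5.71963649e-01]
s [283, 194, 18, 12, 163] [-0.0073  0.0777  0.098 ]
s kg 0.43 [318. 262.] [ 0.0122 -0.1852  0.152 ]
t [192, 209, 18, 18, 242] [-0.0071  0.0716  0.098 ]
t kg 0.61 [114. 170.] [ 0.0174 -0.182   0.152 ]
```

Request:
carry_out:
  translation:
    - [0, 0, 0.008]
    - [0, 0, 0.005]
    - [-0.001, 0, 0.003]
    - [-0.003, 0, 0.003]
  turn:
    - [0, 0, 0]
    - [0, 0, 0]
    - [0, 0, 0]
    - [0, 0, 0]
  gripper: [1, 1, 1, 1]

```text
time: 48.15
tool_pos: [0.5575, 0.3983, 0.1524]
tool_rot: [-3.14, 0.002, -0.57]
contact_force: [-5.8, 2.3, 8.7]
opening: 0.0004
```

Request:
carry_out:
  translation:
    - [-0.005, 0, 0.005]
    - [-0.005, 0, 0.005]
    - [-0.005, 0, 0.006]
    - [-0.004, 0, 0.006]
  turn:
    - [0, 0, 0]
    - [0, 0, 0]
    - [0, 0, 0]
    - [0, 0, 0]
  gripper: [1, 1, 1, 1]

```text
time: 48.55
tool_pos: [0.5454, 0.4062, 0.1296]
tool_rot: [-3.139, -0.006, -0.571]
contact_force: [8.5, -7.0, 7.2]
opening: 0.0008
```

Request:
carry_out:
  translation:
    - [-0.004, 0, 0.006]
    - [-0.003, 0, 0.006]
    - [-0.003, 0, 0.006]
    - [-0.002, 0, 0.006]
  turn:
    - [0, 0, 0]
    - [0, 0, 0]
    - [0, 0, 0]
    - [0, 0, 0]
  gripper: [1, 1, 1, 1]

```text
time: 48.95
tool_pos: [0.5407, 0.4088, 0.1076]
tool_rot: [-3.137, -0.016, -0.573]
contact_force: [20.1, -21.1, 12.1]
opening: 0.0006
```

```bash
python3 - <<'E'
from h import *
s=read_camera("scene");o=robot.observe();print(o["time"],incase(o["tool_pos"]),o["contact_force"])
save(s,"s13.png",box=(230,80,420,300),scale=2.7)
E
```

```text
49.0 [ 0.04350487 -0.1900096   0.10611669] [16.05893828 -8.8642345   2.51607775]
```

View pics/s13.png

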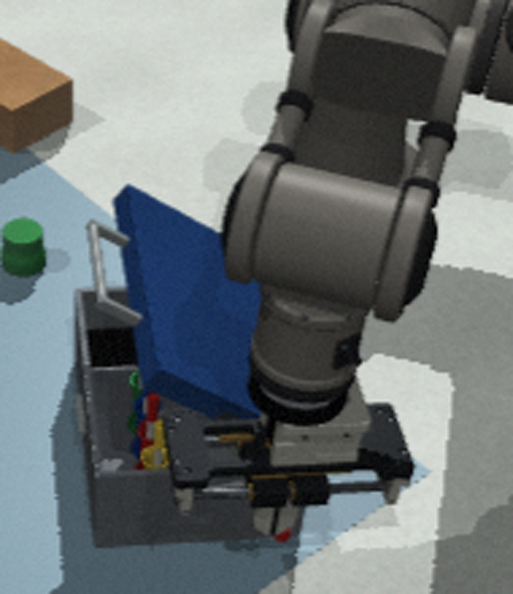

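The stay is broken and the lid is sinking, at roughly 0.9 rad. I'll retract the fingers upward and wait for the lid to shut.

Request:
carry_out:
  translation:
    - [0.004, 0, -0.005]
    - [0.002, 0, -0.02]
    - [0, -0.01, -0.04]
    - [0, -0.02, -0.045]
    - [0, -0.03, -0.03]
    - [0, 0, 0]
    - [0, 0, 0]
    - [0, 0, 0]
    - [0, 0, 0]
    - [0, 0, 0]
  turn:
    - [0, 0, 0]
    - [0, 0, 0]
    - [0, 0, 0]
    - [0, 0, 0]
    - [0, 0, 0]
    - [0, 0, 0]
    - [0, 0, 0]
    - [0, 0, 0]
    - [0, 0, 0]
    - [0, 0, 0]
  gripper: [1, 1, 1, 1, 1, 1, 1, 1, 1, 1]

```text
time: 50.0
tool_pos: [0.5699, 0.4601, 0.2433]
tool_rot: [3.139, 0.001, -0.571]
contact_force: [-0.1, 0.5, 0.5]
opening: 0.0008
```

Request:
carry_out:
  translation:
    - [0.045, 0, 0]
    - [0.045, 0, 0]
    - [0.045, 0, 0]
    - [0, 0, 0]
    - [0, 0, 0]
    - [0, 0, 0]
    - [0, 0, 0]
    - [0, 0, 0]
    - [0, 0, 0]
    - [0, 0, 0]
  turn:
    - [0, 0, 0]
    - [0, 0, 0]
    - [0, 0, 0]
    - [0, 0, 0]
    - [0, 0, 0]
    - [0, 0, 0]
    - [0, 0, 0]
    - [0, 0, 0]
    - [0, 0, 0]
    - [0, 0, 0]
  gripper: [1, 1, 1, 1, 1, 1, 1, 1, 1, 1]

```text
time: 51.0
tool_pos: [0.6836, 0.3883, 0.2448]
tool_rot: [-3.141, -0.0, -0.57]
contact_force: [0.7, 0.5, -0.7]
opening: 0.0006
```

Request:
carry_out:
  translation:
    - [0, 0, 0]
    - [0, 0, 0]
    - [0, 0, 0]
    - [0, 0, 0]
    - [0, 0, 0]
    - [0, 0, 0]
    - [0, 0, 0]
    - [0, 0, 0]
    - [0, 0, 0]
    - [0, 0, 0]
  turn:
    - [0, 0, 0]
    - [0, 0, 0]
    - [0, 0, 0]
    - [0, 0, 0]
    - [0, 0, 0]
    - [0, 0, 0]
    - [0, 0, 0]
    - [0, 0, 0]
    - [0, 0, 0]
    - [0, 0, 0]
  gripper: [1, 1, 1, 1, 1, 1, 1, 1, 1, 1]

```text
time: 52.0
tool_pos: [0.684, 0.3879, 0.2445]
tool_rot: [3.142, -0.0, -0.571]
contact_force: [-0.3, 0.7, 0.5]
opening: 0.0005
```

```bash
cat > lid.py <<'E'
from h import *
s=read_camera("scene");t=read_camera("top");o=robot.observe();print(o["time"],o["tool_pos"],o["contact_force"].round(1))
for nm,p in(("s",s),("t",t)):
    b=proj(p,case(-.136,0,.113)).round(1)
    print(nm,"shut bar px",b,[(round(x["score"],2),np.round(x["pixel"],1)) for x in nets.tip_of(p,"lid_bar")],"kg",[(round(x["score"],2),np.round(x["pixel"],1)) for x in nets.tip_of(p,"knee_grip")])
a=cv2.imread("pics/s0.png");c=cv2.resize(s["img"][...,::-1],None,fx=1.5,fy=1.5,interpolation=cv2.INTER_CUBIC)
d=cv2.absdiff(a,c)[250:440,360:530].max(2);print("lid region diff mean/frac>40",d.mean(),(d>40).mean())
save(s,"s14.png",box=(100,60,420,300),scale=2.4)
E
python3 lid.py
```

```text
52.1 [0.6839829  0.38784288 0.24446551] [ 0.5  0.8 -0. ]
s shut bar px [246.6 218.3] [(0.71, array([245.2, 217.2]))] kg [(0.62, array([329.9, 284.9])), (0.37, array([336.1, 211.9]))]
t shut bar px [205.2 163.4] [(0.58, array([204.7, 161.5]))] kg [(0.3, array([131. , 163.8]))]
lid region diff mean/frac>40 37.66829721362229 0.37557275541795665
```

Request:
carry_out:
  translation:
    - [0, 0, -0.02]
    - [0, 0, 0]
    - [0, 0, 0]
    - [0, 0, 0]
    - [0, 0, 0]
    - [0, 0, 0]
    - [0, 0, 0]
    - [0, 0, 0]
    - [0, 0, 0]
    - [0, 0, 0]
  turn:
    - [0, 0, 0]
    - [0, 0, 0]
    - [0, 0, 0]
    - [0, 0, 0]
    - [0, 0, 0]
    - [0, 0, 0]
    - [0, 0, 0]
    - [0, 0, 0]
    - [0, 0, 0]
    - [0, 0, 0]
  gripper: [1, 1, 1, 1, 1, 1, 1, 1, 1, 1]

```text
time: 53.3
tool_pos: [0.684, 0.3878, 0.2645]
tool_rot: [3.142, -0.0, -0.571]
contact_force: [0.4, -0.7, -0.2]
opening: 0.0004
```

```bash
python3 lid.py; python3 - <<'E'
from h import *
s=read_camera("scene");t=read_camera("top")
for nm,p,box in(("s",s,(365,295,400,355)),("t",t,(272,225,336,278)),("s",s,(385,265,500,300)),("s",s,(480,395,505,440))):
    a=cv2.imread(f"pics/{nm}0.png",0);b=cv2.resize(cv2.cvtColor(p["img"],cv2.COLOR_RGB2GRAY),None,fx=1.5,fy=1.5,interpolation=cv2.INTER_CUBIC)
    x0,y0,x1,y1=box;e=lambda i:cv2.Canny(i,40,120)
    g=lambda i:cv2.GaussianBlur(e(i),(0,0),1.5)
    r=cv2.matchTemplate(g(b)[y0-15:y1+15,x0-15:x1+15],g(a)[y0:y1,x0:x1],cv2.TM_CCOEFF_NORMED);_,v,_,l=cv2.minMaxLoc(r);print(nm,box,round(v,2),"shift px",(l[0]-15)/1.5,(l[1]-15)/1.5)
print("px per 7mm bar rise",proj(s,case(-.136,0,.12))-proj(s,case(-.136,0,.113)))
for n in("wash_bottle","beaker","glove_box"): print(n,[(nm,np.round(x["pixel"])) for nm,p in(("s",s),("t",t)) for x in nets.tip_of(p,n)[:2]])
h=cv2.cvtColor(t["img"],cv2.COLOR_RGB2HSV);m=((h[...,0]>105)&(h[...,0]<125)&(h[...,1]>150)).astype(np.uint8);m[:120]=0
c=max(cv2.findContours(m,0,1)[0],key=cv2.contourArea);b=cv2.boxPoints(cv2.minAreaRect(c));print(b.round(1).tolist())
E
```

```text
53.4 [0.68397993 0.38786142 0.26449558] [ 0.6  0.3 -0.1]
s shut bar px [246.6 218.3] [(0.59, array([246.1, 217.8]))] kg [(0.65, array([326.7, 283.8]))]
t shut bar px [205.2 163.4] [(0.95, array([204.1, 160.1]))] kg []
lid region diff mean/frac>40 38.22164086687307 0.3764705882352941
s (365, 295, 400, 355) 0.37 shift px 0.6666666666666666 1.3333333333333333
t (272, 225, 336, 278) 0.73 shift px 0.0 -0.6666666666666666
s (385, 265, 500, 300) 0.17 shift px 10.0 5.333333333333333
s (480, 395, 505, 440) 0.9 shift px -0.6666666666666666 0.0
px per 7mm bar rise [-0.03079451 -1.89813909]
wash_bottle [('s', array([167., 226.])), ('t', array([274., 126.]))]
beaker [('s', array([127., 178.])), ('t', array([361., 127.])), ('t', array([212., 212.]))]
glove_box [('t', array([393., 280.]))]
[[116.19999694824219, 207.89999389648438], [158.0, 147.5], [235.0, 200.6999969482422], [193.10000610351562, 261.20001220703125]]
```

```bash
python3 -c "
from cell import robot
print(robot.hand_in(), robot.observe()['time'])"
```

```text
the job is handed in; nothing more can be done
the job is handed in; nothing more can be done
```

I lifted the lid by its bar until the stay locked, then put in all four swabs and the jar. After that I broke the stay with the knob, and the lid sank shut by itself. I handed in at about 54 s; no verdict was reported.

- **Swabs:** All four ended at the same height, each pressed against a hard stop with 23–33 N. The picture showed each upright in the vial of its own colour.
- **Jar:** After I set it down and let go, it turned up about 30 mm along the bay, at about x = −0.008, y = 0.072 in the case frame. I took this for the announced knock. Two camera views showed it upright with its top about 0.10 m above the bench, inside the limits. It sits close to the divider, so I left it.
- **Lid:** In the last check the lid outline in the top view was within 0.5 px of the shut start. The bar and knob were within about 1.5 px of it in the clearest matches.
- **Robot and bystanders:** The arm stood clear, with no contact force. The last check put the bottle and beaker within about 5 px of their start pixels. The glove box was only found in the top view, unmoved there.

**Failed or weak checks:** Two scene-view image matches on the lid, on its top edge and its bar, were too poor to count, most likely because of changed shadows. I had used up the picture views, so the shut lid was checked only by numbers. While I pressed the knob, side forces on the tool reached about 30 N.

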